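Rack a sprayed sample panel

TASK

Draw the freshly sprayed sample panel out of the easel and lay it flat, coated face up, on the wooden rest and let go of it, so that you can take it again by its bare tail (the end with the hole). Then slide it, coated end first and face up, into the one empty slot of the panel rack until it is fully home, its tail flush with the tails of the panels above and below. Leave those panels, the paint tin and the mixing cup where they are.

Things in the scene. Friction and masses are not known exactly. Their poses are not given: they have to be found in the camera images.
- panel_mid (a point): Centre (half-way through the thickness) of the freshly sprayed sample panel: rigid aluminium plate 150 mm long, 60 wide, 5 thick, 84 to 168 g. x runs along its length from tail to coated end, y across, z out of the coated face. It starts leaning on the easel at 40 degrees, coated end up and away from the robot. It can be pinched across its width by the long edges.
- panel_tail (a point): Middle of the panel's tail edge, 75 mm from its centre at the -x end. The last 38 mm there are bare metal with an 8 mm hanging hole 9 mm from the edge. At the start the tail is tucked into the easel's pocket.
- easel: Spray easel, a fixed stand of bent grey sheet, 70 mm wide. Origin on the bench under its rear; x horizontal, away from the robot; its slope rises 40 degrees towards +x. The leaning panel's centre is at x = -70, z = 72 mm from the origin. From 15 mm below that centre up to the coated end only a 32 mm wide spine lies behind the panel, so its long edges stand free there.
- easel_pocket (a point): Easel pocket: middle of the foot of the slope, where the tail edge stands. The panel's lower 60 mm lies between side cheeks (2 mm clear each side, 6.5 mm higher than its face), its lower 35 mm also under a 2 mm thick masking flap 4.5 mm over its face. Slide it uphill along the slope 40 mm to clear the flap, 65 mm to clear the cheeks.
- rest_top (a point): Wooden rest, H-shaped from above, fixed: two cross blocks 20 mm (x) by 44 (y), 80 mm apart centre to centre along x, 30 mm high, joined by a low bar. The point is midway between the blocks at the height of their tops; z up, x away from the robot. A panel laid on it along x overhangs all round, so its long edges can be pinched anywhere, with 30 mm free height below.
- slot_mouth (a point): The one empty slot of the fixed steel panel rack: middle of its mouth, at the height of the ledges the panel lies on. x points into the slot, away from the robot; z up. It is 15 mm high inside, 66 mm wide, and ends at stop rods 120 mm in, so a panel that is home shows 30 mm of tail. A panel must be over 75 mm in before it stays by itself.
- rack_top (a point): Middle of the rack's top bar over the mouth, 68 mm above the empty slot's ledges. The rack is 86 mm wide over its posts and stands on levelling legs, so its height varies. Six slots lie one above the other at 18 mm pitch; the empty one is the third from the bottom. Each has two ledges 11 mm wide, 3 mm thick, 120 mm long with an upright web 8 mm high.
- dry0_mid (a point): Centre of the dry sample panel in slot 1 from the bottom of the rack, same shape as the sprayed panel, lying home, with 30 mm of tail showing. Loose; leave it there.
- dry1_mid (a point): Centre of the dry sample panel in slot 2 from the bottom of the rack, same shape as the sprayed panel, lying home, with 30 mm of tail showing. Loose; leave it there.
- dry3_mid (a point): Centre of the dry sample panel in slot 4 from the bottom of the rack, same shape as the sprayed panel, lying home, with 30 mm of tail showing. Loose; leave it there.
- dry4_mid (a point): Centre of the dry sample panel in slot 5 from the bottom of the rack, same shape as the sprayed panel, lying home, with 30 mm of tail showing. Loose; leave it there.
- dry5_mid (a point): Centre of the dry sample panel in slot 6 from the bottom of the rack, same shape as the sprayed panel, lying home, with 30 mm of tail showing. Loose; leave it there.
- tin: One-litre paint tin, closed, 108 mm across, 130 mm high; origin at the centre of its base. Bystander.
- cup: White plastic mixing cup, 84 mm across at the rim, 100 mm high; origin at the centre of its base. Bystander.
There are look-alikes about, which are no part of the job. There is more than one size of the part that bears rest_top; the job needs the middle-sized. What is shaped like the part that bears panel_mid but green or yellow is not meant.

How it is judged (in metres and radians):
On the way:
1. the panel lies flat on the wooden rest, coated face up, let go (z of panel_mid in the frame of rest_top between -0.0015 and 0.0065 m and horizontal distance between panel_mid and rest_top below 0.05 m and angle between panel_mid's own z axis and vertical below 0.08 rad and contact force between panel and the fingers below 0.05 N and linear speed of panel below 0.02 m/s), for 0.2 s.
At the end, for the whole second after the job is handed in: The sprayed panel lies at rest on the ledges of the empty slot (third from the bottom), coated face up and level, tail outwards, fully home: 30 mm of tail showing, within 5 mm; centred within 6 mm; at the right height within 4 mm (x of panel_mid in the frame of slot_mouth between 0.04 and 0.05 m and x of panel_tail in the frame of slot_mouth between -0.035 and -0.025 m and y of panel_mid in the frame of slot_mouth between -0.006 and 0.006 m and z of panel_mid in the frame of slot_mouth between -0.0015 and 0.0065 m and angle between panel_mid's own z axis and vertical below 0.06 rad and linear speed of panel below 0.01 m/s); the robot touches nothing.
It fails at once if one of the dry panels in the rack is moved by more than 8 mm (distance of any of dry0_mid, dry1_mid, dry3_mid, dry4_mid, dry5_mid from where it was at the start of the episode above 0.008 m).
It fails at once if the paint tin or the mixing cup is moved by more than 20 mm (distance of any of tin, cup from where it was at the start of the episode above 0.02 m).
It also fails if it takes over 64 s, if anything falls off the work surface, if the arm or the gripper's body presses on something with over 40 N, if the wrist force passes 120 N, or if a joint passes its speed limit or range.

ROBOT

A 7-joint arm with a two-finger parallel gripper is mounted at the origin on the work surface. World frame = base frame: x ahead of the robot, y to its left, z up, the work surface at z = 0. Lengths are in mm, angles in rad, forces in N, time in s.
With the tool pointing down it reaches from about 400 to 875 mm from the base axis. Payload 4.4 kg.
Tool frame: the origin (TCP) lies midway between the tips of the shut fingers; the grasp point (between the pads) lies behind it (ctrl.grip_point_offset is the x of the grasp point in the tool frame, in mm); x points along the fingers, z is the direction in which the jaws open and shut, and the axes are right-handed (so a half turn about x gives the same grasp; the last joint's range is limited). The gripper opens to 85 mm and grips with 20 to 120 N. Pads are 22 mm wide; open, the fingers measure 114 mm over their backs; the gripper's body (76 mm by 85 mm) begins 54 mm behind the grasp point. The pads swing forward as they close: fully open they stand 13 mm farther back than shut.
Start: joints at [-1.347, 0.628, 0.038, 1.517, -0.027, 0.996, -0.02], TCP at [185.72, 622.917, 231.313] pointing down, gripper open.
Joint ranges: [-3.06, 3.06], [-0.37, 2.12], [-1.25, 1.32], [0.18, 2.47], [-1.1, 4.24], [0.23, 1.98], [-2.94, 2.94]. Speed limits (rad/s): [2.57, 2.57, 3.14, 3.14, 3.14, 3.14, 3.14].

INTERFACE

Orientations are given as [roll, pitch, yaw] about the fixed x, y, z axes, in that order (R = Rz(yaw) Ry(pitch) Rx(roll)).
In Python, from cell import status, eyes, ctrl gives the robot as it stands. The module is installed in compiled form; this text tells all that it offers.
- The arm moves only by the tool apply_moves, never from a script. Its argument "targets" is a list of rows, each a list of 3 entries, a list of its own where there are three numbers: the shift along the tool's x, y, z in mm, then the turn about the tool's x in degrees, then the finger opening in mm, from 0 to 85.4. In form: [[[dx, dy, dz], roll, claw], ...]. A call has 1 to 10 rows; each row shifts and turns the pose as measured when the row begins, along the tool's axes as they then stand; what a row does not reach is not made up. A row lasts 1/8 s, in which the tool goes at most 62.5 mm and 10.7 degrees, less where a joint would pass 70% of its speed; a pose out of reach is approached as far as the arm can. A call is refused whole if a number of a shift passes 62.5 or a number of a turn 10.7, either way. A call with a gripper value outside its range is refused whole. The fingers move at their own pace and stop on an object; the grip force is fixed at half the most. Time passes only in rows, so rows that do not move let the fingers close. It gives the time, the measured TCP pose, the force and the opening at its end, in the units of the state.
- status.read_state(): the state, without advancing time (a new reading comes with each control period).
- eyes.get_image(name): name is "scene" or "top"; returns (picture, depth): 400x640x3 uint8, blue, green, red; 400x640 float32, mm along the optical axis (not along the pixel's ray), 0 where there is no reading.
- eyes.camera_params(name): a dict with "fx", "fy", "cx", "cy" (pixels), "dist" ([k1, k2, p1, p2, k3] as OpenCV has them; the pictures are not rectified), "R" (3x3) and "t" (3): a world point X has camera coordinates R X + t. Camera axes: x right, y down, z forward; pixel columns grow to the right and rows downward; lengths in mm; the calibration is good to about 2 mm. A picture is of the moment at which its call begins. camera_params takes no time and is no camera call.
- ctrl.finish_job(): hands the job in, once; it reports no verdict.
The state is a dict: "clock": time; "qpos": joint angles; "qd": joint speeds; "tau": joint torques, N m; "eef_pos": TCP position; "tool_rot": TCP orientation; "force": force on the tool from outside, world axes, zero at the start; "torque": the same for the moment, N m; "width": finger opening in mm.
Only numpy, scipy, OpenCV 4.12 (cv2) and the standard library are available. Lean on these libraries where they do the work, as an engineer would, in place of code of your own. Each camera call takes 0.05 s, during which the arm holds its last target.

## Working session

There is one attempt and no reset: what is moved stays moved. The work goes in short steps, Python scripts to look and compute and a tool call to move; the robot and the scene stay as the last step left them, time stands still between calls to the robot, and variables do not carry over. Pictures are saved under pics/ and viewed, and the job is handed in when it is done.

Besides the shell and the picture viewer there is one more tool, called after "Emit:" by a JSON object that holds its "name" and its "arguments", one argument or row to a line. apply_moves: Moves the arm, as the interface text tells. Its arguments: {"type":"object","properties":{"targets":{"type":"array"}},"required":["targets"]}

```bash
mkdir -p pics; ls; python3 - <<'E'
from cell import status, eyes, ctrl
import cv2,numpy as np
s=status.read_state();print({k:np.round(v,3).tolist() for k,v in s.items()})
print(ctrl.grip_point_offset)
for n in("scene","top"):
    im,d=eyes.get_image(n);cv2.imwrite(f"pics/{n}0.png",im);np.save(f"pics/{n}0.npy",d)
    p=eyes.camera_params(n);print(n,{k:np.round(v,3).tolist() for k,v in p.items()})
E
```

```text
pics
{'clock': 0.0, 'qpos': [-1.347, 0.629, 0.038, 1.518, -0.027, 0.996, -0.02], 'qd': [-0.001, 0.0, -0.002, 0.002, -0.001, 0.002, -0.002], 'tau': [-0.001, -56.339, 1.226, -19.345, 0.011, 0.011, 0.0], 'eef_pos': [185.55, 622.294, 230.388], 'tool_rot': [-3.116, 1.569, -1.835], 'force': [1.355, 0.206, -0.056], 'torque': [-0.003, -0.01, 0.021], 'width': 85.42}
-18.700000000000003
scene {'fx': 418.39, 'fy': 418.39, 'cx': 322.089, 'cy': 204.227, 'dist': [-0.067, 0.0, 0.0, 0.0, 0.0], 'R': [[0.82, 0.572, -0.017], [0.308, -0.467, -0.829], [-0.482, 0.675, -0.559]], 't': [-441.945, -83.165, 1382.661]}
top {'fx': 443.401, 'fy': 443.401, 'cx': 311.42, 'cy': 203.269, 'dist': [-0.126, 0.0, 0.0, 0.0, 0.0], 'R': [[0.001, -1.0, -0.005], [-0.988, -0.001, -0.155], [0.155, 0.006, -0.988]], 't': [-1.034, 565.114, 1420.507]}
```

View pics/scene0.png

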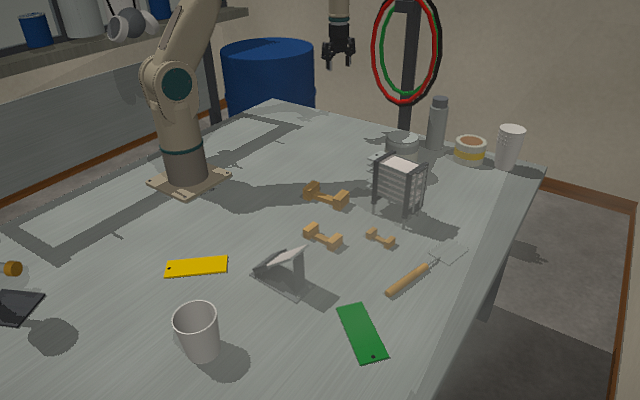

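View pics/top0.png

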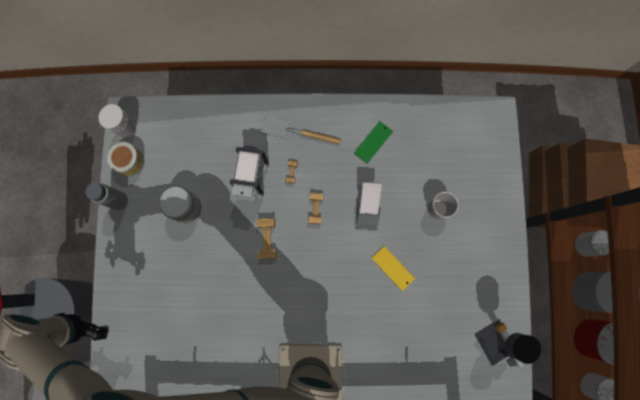

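```bash
cat > h.py <<'E'
import cv2,numpy as np
from cell import status, eyes, ctrl
def ray(n,uv):
    p=eyes.camera_params(n);K=np.array([[p['fx'],0,p['cx']],[0,p['fy'],p['cy']],[0,0,1]])
    x=cv2.undistortPoints(np.array(uv,float).reshape(-1,1,2),K,np.array(p['dist']))[:,0]
    d=np.c_[x,np.ones(len(x))]; R=np.array(p['R']);t=np.array(p['t'])
    return -R.T@t, d@R   # center, dirs with depth 1 each
def atz(n,uv,z):
    c,d=ray(n,uv); return c+d*((z-c[2])/d[:,2:3])
def atdepth(n,uv,dep):
    c,d=ray(n,uv); return c+d*np.array(dep).reshape(-1,1)
def tri(uv1,uv2):
    out=[]
    for a,b in zip(uv1,uv2):
        c1,d1=ray("scene",[a]);c2,d2=ray("top",[b])
        A=np.c_[d1[0],-d2[0]];s=np.linalg.lstsq(A,c2-c1,rcond=None)[0]
        P=c1+d1[0]*s[0];Q=c2+d2[0]*s[1];out.append(np.r_[(P+Q)/2,np.linalg.norm(P-Q)])
    return np.array(out)
def proj(n,X):
    p=eyes.camera_params(n);K=np.array([[p['fx'],0,p['cx']],[0,p['fy'],p['cy']],[0,0,1]])
    return cv2.projectPoints(np.array(X,float).reshape(-1,1,3),cv2.Rodrigues(np.array(p['R']))[0],np.array(p['t']),K,np.array(p['dist']))[0][:,0]
def cloud(n,d):
    v,u=np.nonzero(d>0); return np.c_[u,v],atdepth(n,np.c_[u,v],d[v,u])
def crop(im,x0,y0,w,h,s,name):
    c=cv2.resize(im[y0:y0+h,x0:x0+w],None,fx=s,fy=s,interpolation=cv2.INTER_CUBIC)
    for i in range(0,w,10):
        cv2.putText(c,str(x0+i) if i%20==0 else '',(i*s,8),0,.32,(0,0,255),1);cv2.line(c,(i*s,10),(i*s,14),(0,0,255),1)
    for i in range(0,h,10):
        cv2.putText(c,str(y0+i),(0,i*s+4),0,.32,(0,0,255),1)
    cv2.imwrite('pics/'+name,c)
E
python3 - <<'E'
from h import *
a=cv2.imread('pics/scene0.png');b=cv2.imread('pics/top0.png')
crop(b,220,140,100,75,8,'t_rack.png')
crop(b,330,160,80,70,8,'t_easel.png')
crop(a,350,140,90,90,6,'s_rack.png')
crop(a,240,220,120,90,6,'s_easel.png')
E
```

```text
(no output)
```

View pics/t_rack.png

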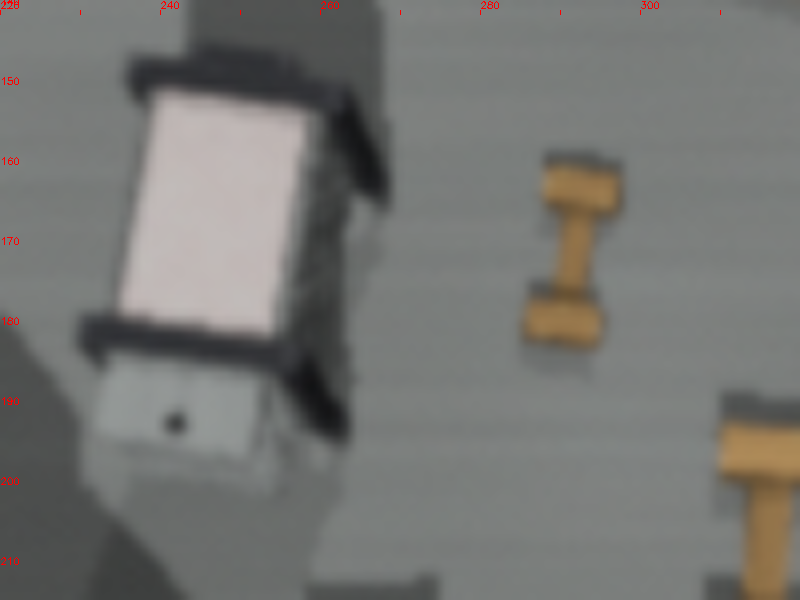

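View pics/t_easel.png

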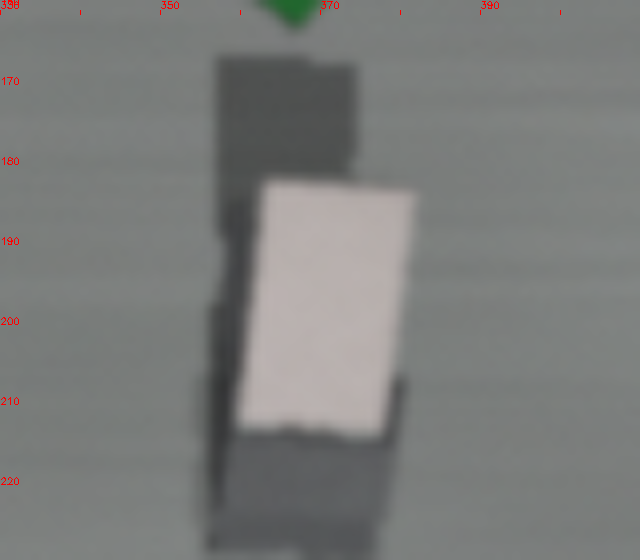

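View pics/s_rack.png

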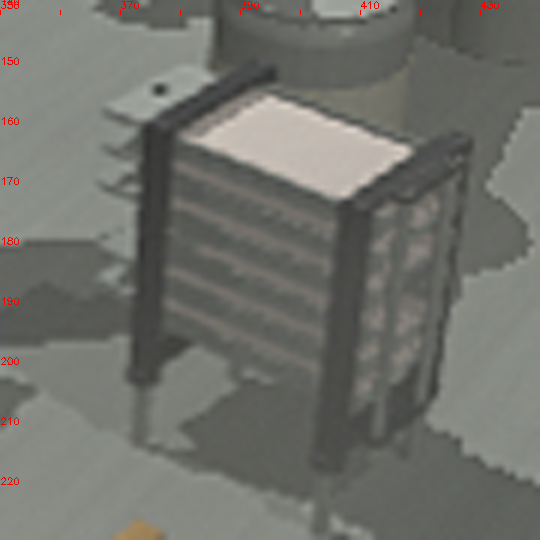

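View pics/s_easel.png

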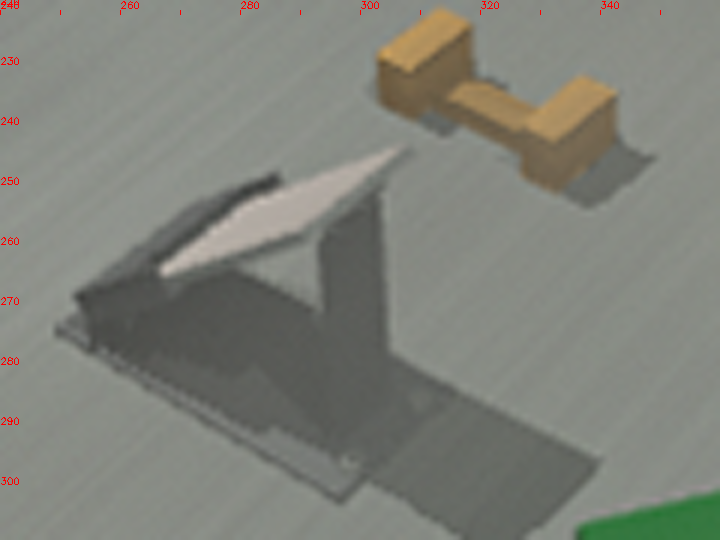

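```bash
python3 - <<'E'
from h import *
np.set_printoptions(suppress=True,precision=1)
for n in('top','scene'):
    im=cv2.imread(f'pics/{n}0.png');d=np.load(f'pics/{n}0.npy')
    hsv=cv2.cvtColor(im,cv2.COLOR_BGR2HSV)
    b,g,r=[im[...,i].astype(int) for i in range(3)]
    m=((r-g>5)&(r>140)&(r-b<40)).astype(np.uint8)
    wood=((r-b>50)&(r>120)).astype(np.uint8)
    for nm,mm in(('pale',m),('wood',wood)):
        k,l,st,c=cv2.connectedComponentsWithStats(mm)
        for i in range(1,k):
            if st[i,4]<30: continue
            v,u=np.nonzero((cv2.erode((l==i).astype(np.uint8),np.ones((3,3)))>0)&(d>0))
            if len(u)<5: continue
            P=atdepth(n,np.c_[u,v],d[v,u])
            P0=np.median(P,0)
            q=P-P.mean(0);s=np.linalg.svd(q,full_matrices=False)
            print(n,nm,st[i],c[i],'mean',P.mean(0),'ext',P.min(0),P.max(0),'n',s[2][2].round(3),s[1][2]/np.sqrt(len(P)))
E
```

```text
top pale [235 152  23  29 501] [246.4 166. ] mean [663.9 198.5 165.7] ext [620.  169.5 157.6] [704.9 230.8 173. ] n [0. 0. 1.] 2.868436458162777
top pale [360 183  21  30 509] [370.2 197.6] mean [ 576.5 -189.7   88. ] ext [ 537.1 -214.9   49.7] [ 615.4 -164.5  124. ] n [ 0.6 -0.  -0.8] 2.513670875106914
top wood [302 131  38  12 151] [320.8 136.6] mean [800.8 -34.6  20.6] ext [784.2 -91.2  12.5] [820.3  29.3  29.3] n [ 0.9 -0.2  0.3] 1.5076420232719052
top wood [288 161   9   5  34] [292.2 163.1] mean [706.2  63.6  24. ] ext [703.   55.7  18.2] [708.8  73.1  30.3] n [-1.   0.2 -0.1] 1.5524647691299491
top wood [286 178   9   5  36] [289.9 179.6] mean [650.   74.   21.8] ext [647.6  65.2  14. ] [652.2  82.6  28.9] n [-1.  0.  0.] 1.4832338569158738
top wood [630 178   8  10  44] [633.4 182.8] mean [  709.  -1432.9  -304.4] ext [  702.7 -1443.6  -308.6] [  717.2 -1425.2  -297.3] n [ 0.3 -0.3  0.9] 2.713145620870267
top wood [310 193  13  22 137] [315.8 201.3] mean [576.6 -15.6  23.6] ext [536.7 -32.4   8.5] [596.    1.1  39.7] n [-0.4 -0.1  0.9] 4.156847419473903
top wood [309 217  12 
[... 2205 characters left out ...]
   8.1] [597.9  -3.9  32.7] n [ 0.4 -0.1 -0.9] 2.7021497731001234
scene wood [376 236  19   7  70] [385.3 238.8] mean [699.2  60.4  17.3] ext [669.2  49.9   4.1] [709.8  70.7  22.8] n [ 0.4 -0.1 -0.9] 2.063249394040534
scene wood [ 163  255   65   24 1073] [195.6 265.8] mean [ 355.5 -277.5    5.9] ext [ 282.6 -344.8    0.9] [ 424.2 -210.3   10.2] n [-0. -0.  1.] 1.1862288230995761
scene wood [386 263  42  31 277] [406.9 277.5] mean [805.7 -38.6  19.2] ext [ 787.4 -100.8   15.6] [825.4  26.6  22.9] n [ 0. -0. -1.] 1.3257982670761437
scene wood [  4 264   7   8  42] [  6.8 267.6] mean [ 169.6 -595.6  141.7] ext [ 164.9 -599.6  138.6] [ 173.4 -591.3  144.6] n [-0.3  0.7 -0.7] 0.7049799898516399
```

```bash
python3 - <<'E'
from h import *
np.set_printoptions(suppress=True,precision=2)
from scipy.spatial.transform import Rotation as Ro
s=status.read_state();print(Ro.from_euler('xyz',s['tool_rot']).as_matrix())
C={}
for n in('top','scene'):
    im=cv2.imread(f'pics/{n}0.png')
    b,g,r=[im[...,i].astype(int) for i in range(3)]
    M={'yel':((r-b>90)&(r>150)&(g>140)),'grn':((g-r>40)&(g-b>30))}
    for k,m in M.items():
        nn,l,st,c=cv2.connectedComponentsWithStats(m.astype(np.uint8))
        i=1+np.argmax(st[1:,4]); m=(l==i).astype(np.uint8)
        # fill holes
        cs,_=cv2.findContours(m,cv2.RETR_EXTERNAL,cv2.CHAIN_APPROX_NONE);f=np.zeros_like(m);cv2.drawContours(f,cs,-1,1,-1)
        v,u=np.nonzero(f);P=atz(n,np.c_[u,v],5.0)
        print(n,k,len(u),P.mean(0),np.degrees(.5*np.arctan2(2*np.cov(P[:,:2].T)[0,1],np.cov(P[:,:2].T)[0,0]-np.cov(P[:,:2].T)[1,1])))
    # bench height
    d=np.load(f'pics/{n}0.npy')
    for (u,v) in ([(300,260),(420,240),(450,120)] if n=='top' else [(250,230),(300,210),(280,340)]):
        uu,vv=np.meshgrid(range(u-5,u+6),range(v-5,v+6));uu=uu.ravel();vv=vv.ravel()
        print('bench',atdepth(n,np.c_[uu,vv],d[vv,uu]).mean(0))
E
```

```text
[[-0.   -0.96  0.29]
 [-0.    0.29  0.96]
 [-1.   -0.   -0.  ]]
top yel 748 [ 352.73 -272.38    5.  ] 43.15913609935877
top grn 675 [ 788.14 -214.57    5.  ] -38.62664617508015
bench [379.95  37.69   0.81]
bench [ 446.41 -367.74    0.5 ]
bench [ 868.41 -489.7    12.42]
scene yel 965 [ 351.6  -277.63    5.  ] 42.88720961788317
scene grn 1761 [ 793.19 -224.54    5.  ] -38.72699722738389
bench [366.26 -96.36   5.37]
bench [421.83  55.78   5.18]
bench [ 663.62 -328.55   -0.64]
```

```bash
python3 - <<'E'
from h import *
np.set_printoptions(suppress=True,precision=4)
for n in('top','scene'):
    d=np.load(f'pics/{n}0.npy');uv,P=cloud(n,d)
    k=(P[:,0]>250)&(P[:,0]<850)&(P[:,1]>-450)&(P[:,1]<450)&(abs(P[:,2])<18)
    uv,P=uv[k],P[k]
    m=np.ones(len(P),bool)
    for _ in range(6):
        A=np.c_[P[:,:2]-[550,0],np.ones(len(P))];c=np.linalg.lstsq(A[m],P[m,2],rcond=None)[0];r=P[:,2]-A@c;m=abs(r)<4
    print(n,c,m.sum(),r[m].std())
    q=np.abs(r)<4
    for x in(300,500,700,800):print([round(float(np.median(P[(abs(P[:,0]-x)<40)&(abs(P[:,1]-y)<60)&m,2])),1) for y in(-400,-200,0,200,400)])
E
```

```text
top [0.001  0.0013 1.1317] 31099 2.093181284401202
[0.2, 0.7, 0.9, 1.2, 1.5]
[0.5, 0.9, 1.0, 1.4, 1.5]
[0.7, 1.0, 1.2, 1.4, 1.6]
[1.0, 2.0, 0.9, 1.7, 2.0]
scene [-0.0001 -0.0015 -0.4194] 43282 1.4278153897209327
[0.2, 0.3, -0.6, -0.6, -0.8]
[-0.5, 0.9, -0.6, -0.9, -0.9]
[-0.1, 0.4, -0.9, -1.0, -0.8]
[-0.2, 0.0, 0.3, -1.3, -0.8]
```

```bash
python3 - <<'E'
from h import *
a=cv2.imread('pics/scene0.png');b=cv2.imread('pics/top0.png')
crop(b,265,330,95,70,8,'t_base.png')
crop(a,140,155,100,60,8,'s_base.png')
E
```

```text
(no output)
```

View pics/t_base.png

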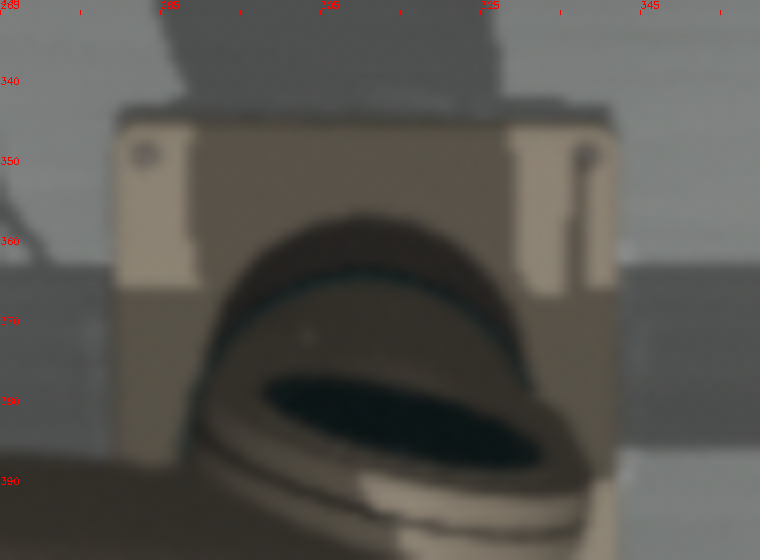

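View pics/s_base.png

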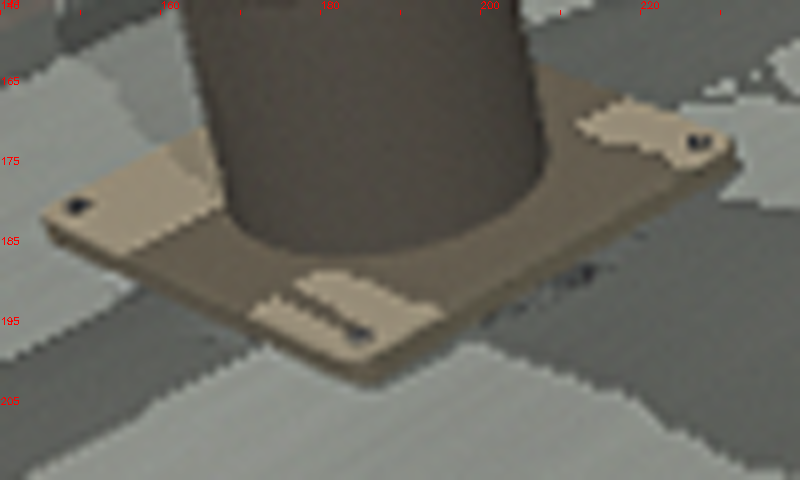

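```bash
python3 - <<'E'
from h import *
np.set_printoptions(suppress=True,precision=2)
for z in (10,15):
    print(atz('top',[(282.7,348.8),(337.8,349.0)],z).tolist())
    print(atz('scene',[(149.2,180.3),(184.4,196.3),(226.9,172.4)],z).tolist())
E
```

```text
[[89.96272687181963, 92.71218541825108, 10.0], [89.78673386307881, -86.92691943510476, 10.0]]
[[-93.55720449327214, -88.86127871952124, 10.0], [84.23617887723742, -88.11704203894703, 10.0], [87.43140288549387, 90.22673242463554, 10.0]]
[[90.79943682327792, 92.36970382002642, 15.0], [90.62403799298264, -86.66291282767645, 15.0]]
[[-85.19871891650178, -93.45361049432836, 15.0], [91.29982962381223, -92.7147939455815, 14.999999999999886], [94.4717834334948, 84.33013729590664, 15.0]]
```

```bash
python3 - <<'E'
from h import *
np.set_printoptions(suppress=True,precision=2)
def f(L,x0,y0,s=8): return [(x0+(a+.5)/s-.5,y0+(b+.5)/s-.5) for a,b in L]
q=atz('top',f([(155,95),(310,110),(275,330),(118,315),(175,424),(92,440),(255,458)],220,140),164.3)-[0,2.8,0]
print('dry5 pale FL FR NR NL, hole, tail corners\n',q)
for a,b in((3,0),(2,1)): e=q[b]-q[a];print('yaw',np.degrees(np.arctan2(e[1],e[0])))
# mask-based
im=cv2.imread('pics/top0.png');b,g,r=[im[...,i].astype(int) for i in range(3)]
m=((r-g>5)&(r>140)&(r-b<40)).astype(np.uint8);n,l,st,c=cv2.connectedComponentsWithStats(m)
for i in range(1,n):
    if st[i,4]<400: continue
    v,u=np.nonzero(l==i);uv=np.c_[u,v]
    if st[i,0]<300:
        P=atz('top',uv,164.3)-[0,2.8,0];C=P.mean(0);print('rack',C,cv2.minAreaRect(P[:,:2].astype(np.float32)))
    else:
        psi=0;
        for _ in range(5):
            c0,D=ray('top',uv);c0=c0-[0,2.8,0]
            Cx=atz('top',[uv.mean(0)],86.1)[0]-[0,2.8,0]
            N=np.array([-np.sin(.698)*np.cos(psi),-np.sin(.698)*np.sin(psi),np.cos(.698)])
            P=c0+D*(((Cx-c0)@N)/(D@N))[:,None]
            ax=np.array([np.cos(.698)*np.cos(psi),np.cos(.698)*np.sin(psi),np.sin(.698)]);ay=np.array([-np.sin(psi),np.cos(psi),0])
            Q=np.c_[(P-Cx)@ax,(P-Cx)@ay].astype(np.float32);R=cv2.minAreaRect(Q)
            cov=np.cov(Q.T);a=.5*np.arctan2(2*cov[0,1],cov[0,0]-cov[1,1])
            print('panel',Cx,Q.mean(0),R,np.degrees(psi),np.degrees(a)); psi+=a
# rest blocks
m=((r-b>50)&(r>120)).astype(np.uint8)
L=f([(0,0)],0,0)
crop(im,285,185,60,45,12,'t_rest.png')
E
```

```text
dry5 pale FL FR NR NL, hole, tail corners
 [[708.99 221.34 164.3 ]
 [702.71 160.73 164.3 ]
 [615.75 172.23 164.3 ]
 [621.73 232.99 164.3 ]
 [579.19 209.77 164.3 ]
 [573.   241.54 164.3 ]
 [566.03 178.76 164.3 ]]
yaw -7.6097849946496945
yaw -7.532703241232016
rack [662.54 196.72 164.3 ] ((662.31201171875, 197.13507080078125), (58.13470458984375, 87.65705108642578), 80.63323974609375)
panel [ 577.22 -192.54   86.1 ] [-0.36 -0.01] ((-1.0907554626464844, -0.05943107604980469), (56.86929702758789, 108.5894546508789), 87.69568634033203) 0.0 -0.7981350591725954
panel [ 577.22 -192.54   86.1 ] [-0.36 -0.02] ((-1.1286964416503906, -0.06414985656738281), (56.78522872924805, 108.65673828125), 88.30972290039062) -0.7981350591725954 -0.2920557995745599
panel [ 577.22 -192.54   86.1 ] [-0.36 -0.02] ((-1.1425323486328125, -0.06607627868652344), (56.75562286376953, 108.67985534667969), 88.5341796875) -1.0901908587471554 -0.1069670279832218
panel [ 577.22 -192.54   86.1 ] [-0.36 -0.02] ((-1.1475753784179688, -0.06680679321289062), (56.744937896728516, 108.68811798095703), 88.61636352539062) -1.1971578867303772 -0.03918899475671994
panel [ 577.22 -192.54   86.1 ] [-0.36 -0.02] ((-1.1494331359863281, -0.06707954406738281), (56.74103546142578, 108.69111633300781), 88.64646911621094) -1.236346881487097 -0.014358956638182001
```

View pics/t_rest.png

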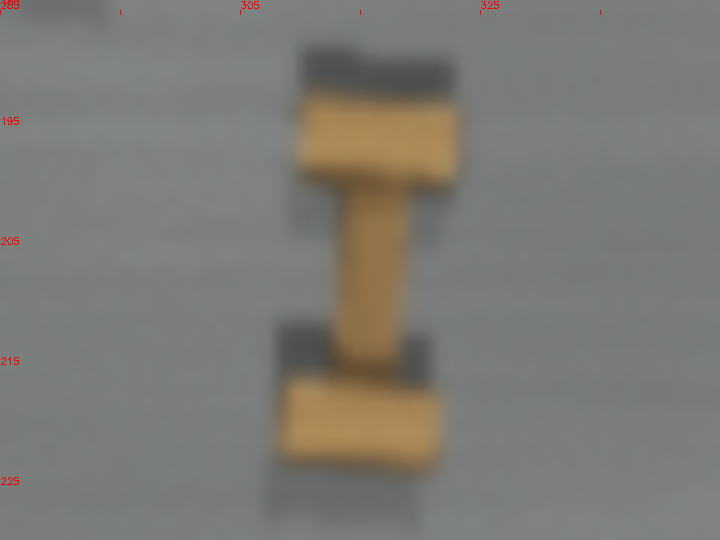

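```bash
python3 - <<'E'
from h import *
np.set_printoptions(suppress=True,precision=2)
p=atz('top',[(316,196.2),(314.7,219.8)],30)-[0,2.8,0]
print(p,p.mean(0),np.degrees(np.arctan2(*(p[0]-p[1])[[1,0]])),np.linalg.norm(p[0]-p[1]))
# scene: rest tops corners from s_easel crop (s=6,240,220)
f=lambda L:[(240+(a+.5)/6-.5,220+(b+.5)/6-.5) for a,b in L]
q=atz('scene',f([(378,52),(442,8),(472,24),(410,70)]),30)+[.5,2.4,0];print(q,q.mean(0))
q=atz('scene',f([(525,122),(590,78),(618,96),(556,142)]),30)+[.5,2.4,0];print(q,q.mean(0))
c=np.array(eyes.camera_params('top')['R']);print(-c.T@np.array(eyes.camera_params('top')['t']))
E
```

```text
[[591.27 -18.45  30.  ]
 [511.84 -14.13  30.  ]] [551.56 -16.29  30.  ] -3.113145480228025 79.54377515982564
[[502.08 -33.19  30.  ]
 [506.38   8.77  30.  ]
 [524.55   6.41  30.  ]
 [521.44 -35.78  30.  ]] [513.61 -13.45  30.  ]
[[583.19 -37.71  30.  ]
 [589.53   2.74  30.  ]
 [606.31  -1.11  30.  ]
 [601.43 -41.49  30.  ]] [595.11 -19.39  30.  ]
[ 337.79   -8.73 1490.98]
```

Emit:
{"name": "apply_moves", "arguments": {
  "targets": [
    [[0,0,0],-7.75,85],
    [[0,0,0],-7.75,85],
    [[0,-25.5,-50.4],0,85],
    [[0,-25.5,-50.4],0,85],
    [[0,-25.5,-50.4],0,85],
    [[0,-25.5,-50.4],0,85]
  ]
}}

```text
clock: 0.85
eef_pos: [284.5, 417.0, 227.2]
tool_rot: [2.452, 1.566, -2.262]
force: [1.2, -0.1, 0.0]
width: 84.8
```

```bash
cat >> h.py <<'E'
from scipy.spatial.transform import Rotation as Ro
def pose(verbose=1):
    s=status.read_state();R=Ro.from_euler('xyz',s['tool_rot']).as_matrix();p=np.array(s['eef_pos'])
    if verbose: print('t',s['clock'],'p',p.round(1),'jawdeg',round(float(np.degrees(np.arctan2(R[1,2],R[0,2]))),2),'xax',R[:,0].round(3),'F',np.round(s['force'],1),'w',s['width'],'q',np.round(s['qpos'],2))
    return p,R
def todo(tgt,jaw=None):
    p,R=pose(); print('tool shift',(R.T@(np.array(tgt)-p)).round(1), '' if jaw is None else ('roll',-(jaw-np.degrees(np.arctan2(R[1,2],R[0,2])))))
E
python3 -c "
from h import *
todo([575.5,-192.3,200],88.75)"
```

```text
t 0.85 p [284.5 417.  227.2] jawdeg 89.92 xax [-0.003 -0.004 -1.   ] F [ 1.2 -0.1  0. ] w 84.77103158157396 q [-1.    0.43 -0.04  1.92  0.02  0.8   0.52]
tool shift [  28.6 -292.  -608.8] ('roll', np.float64(1.1674983413823554))
```

Emit:
{"name": "apply_moves", "arguments": {
  "targets": [
    [[0,-26,-55],0.6,85],
    [[0,-26,-55],0.5,85],
    [[0,-26,-55],0,85],
    [[0,-26,-55],0,85],
    [[0,-26,-55],0,85],
    [[0,-26,-55],0,85],
    [[0,-26,-55],0,85],
    [[5,-26,-55],0,85],
    [[5,-26,-55],0,85],
    [[5,-26,-55],0,85]
  ]
}}

```text
clock: 2.1
eef_pos: [539.6, -152.7, 213.0]
tool_rot: [2.843, 1.568, -1.888]
force: [1.3, 1.9, -0.1]
width: 85.1
```

```bash
python3 -c "
from h import *
todo([575.5,-192.3,160],88.75)"
```

```text
t 2.1 p [ 539.6 -152.7  213. ] jawdeg 88.92 xax [-0.001 -0.002 -1.   ] F [ 1.3  1.9 -0.1] w 85.07431343428242 q [ 0.19  0.52  0.06  1.79 -0.03  0.83  1.81]
tool shift [ 53.1 -36.7 -38.8] ('roll', np.float64(0.1729179324003951))
```

Emit:
{"name": "apply_moves", "arguments": {
  "targets": [
    [[20,-18,-19],0,85],
    [[30,-18,-19],0,85],
    [[0,0,0],0,85]
  ]
}}

```text
clock: 2.48
eef_pos: [575.3, -200.2, 160.2]
tool_rot: [2.861, 1.565, -1.88]
force: [-0.2, 0.7, 0.5]
width: 85.1
```

```bash
python3 -c "
from h import *
todo([575.5,-192.3,160],88.75)
a,d=eyes.get_image('scene');b,e=eyes.get_image('top')
crop(a,220,170,140,110,5,'s1.png');crop(b,320,150,100,75,7,'t1.png')
print(proj('scene',[[575.5,-192.3,160]]),pose(0)[0])
"
```

```text
t 2.475 p [ 575.3 -200.2  160.2] jawdeg 88.37 xax [-0.002 -0.005 -1.   ] F [-0.2  0.7  0.5] w 85.06217692038673 q [ 0.25  0.65  0.05  1.71 -0.04  0.78  1.87]
tool shift [0.2 0.1 7.9] ('roll', np.float64(-0.3777746184423165))
[[283.21304649 228.43750523]] [ 576.08984324 -198.0698216   162.66603659]
```

View pics/s1.png

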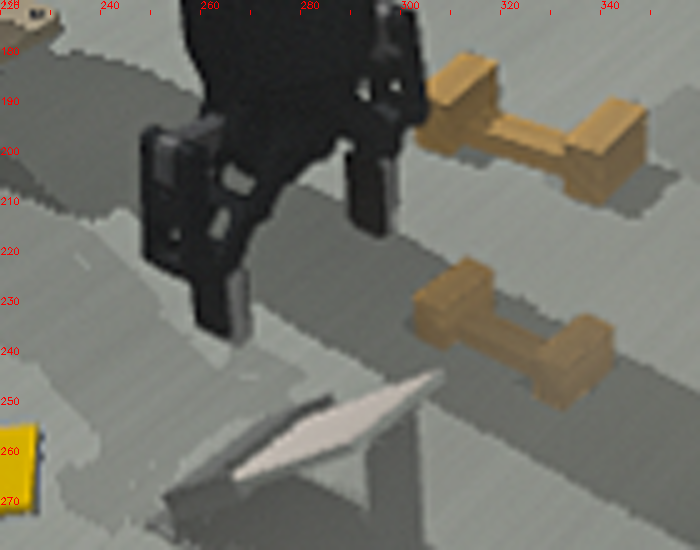

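View pics/t1.png

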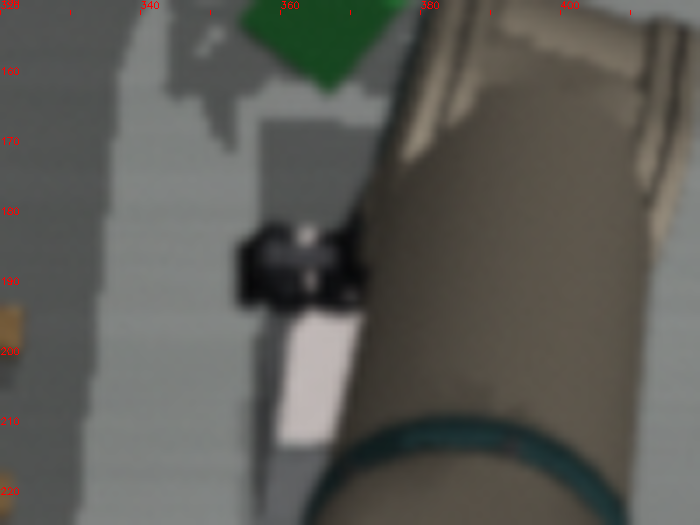

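```bash
python3 -c "
from h import *
a,d=eyes.get_image('scene')
p,R=pose()
X=[]
for s in(-1,1):
  for z in (42.5,57):
    for y in(-11,11): X.append(p+R@np.array([-13,y,s*z]))
q=proj('scene',X);print(q.round(1))
c=cv2.resize(a[190:250,240:310],None,fx=11,fy=11,interpolation=cv2.INTER_CUBIC)
for u,v in q: cv2.circle(c,(int((u-240+.5)*11),int((v-190+.5)*11)),3,(0,0,255),-1)
cv2.imwrite('pics/s2.png',c)
"
```

```text
t 2.625 p [ 576.5 -197.5  163.4] jawdeg 88.57 xax [ 0.003 -0.005 -1.   ] F [-0.3 -0.3  0.7] w 85.1016284952431 q [ 0.25  0.65  0.05  1.71 -0.04  0.78  1.87]
[[271.7 235.7]
 [263.7 231.9]
 [266.8 239.4]
 [258.8 235.4]
 [298.4 215.7]
 [290.5 212.3]
 [302.6 212.5]
 [294.7 209.2]]
```

View pics/s2.png

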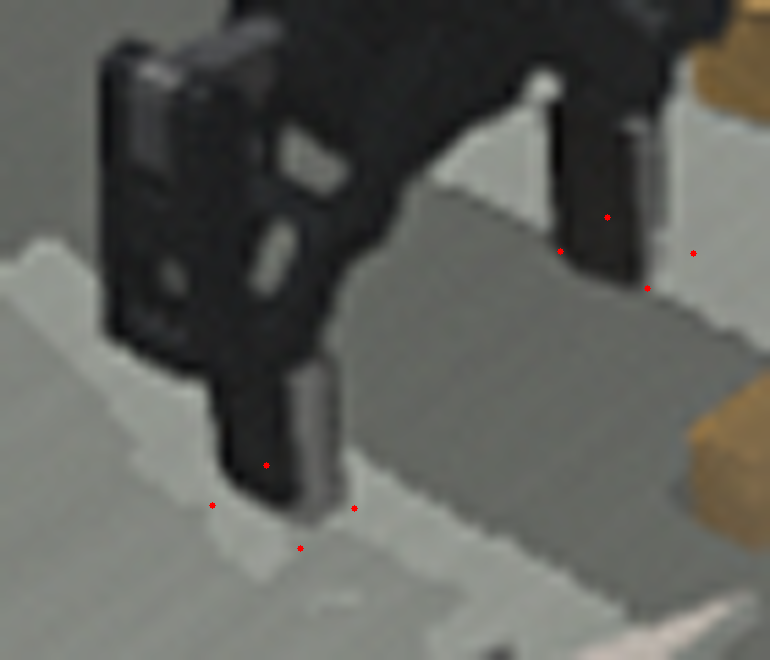

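```bash
python3 -c "
from h import *
todo([575.5,-191.7,60],88.75)"
```

```text
t 2.625 p [ 576.5 -197.5  163.4] jawdeg 88.57 xax [ 0.003 -0.005 -1.   ] F [-0.3 -0.3  0.7] w 85.1016284952431 q [ 0.25  0.65  0.05  1.71 -0.04  0.78  1.87]
tool shift [103.4   1.4   6.3] ('roll', np.float64(-0.17650072894650748))
```

Emit:
{"name": "apply_moves", "arguments": {
  "targets": [
    [[0,1,6],0,85],
    [[30,0,0],0,85],
    [[30,0,0],0,85],
    [[20,0,0],0,85]
  ]
}}

```text
clock: 3.12
eef_pos: [579.4, -186.5, 88.3]
tool_rot: [-1.888, 1.556, -0.336]
force: [-0.3, 1.0, -0.1]
width: 85.0
```

```bash
python3 -c "
from h import *
todo([575.5,-191.7,60],88.75)"
```

```text
t 3.125 p [ 579.4 -186.5   88.3] jawdeg 88.93 xax [ 0.014 -0.005 -1.   ] F [-0.3  1.  -0.1] w 85.03146375132953 q [ 0.24  0.74  0.04  1.77 -0.05  0.61  1.86]
tool shift [28.2  4.2 -5.1] ('roll', np.float64(0.176748475984553))
```

Emit:
{"name": "apply_moves", "arguments": {
  "targets": [
    [[0,2,-4],0,85],
    [[14,1,0],0,85],
    [[12,0,0],0,85],
    [[0,0,0],0,85]
  ]
}}

```text
clock: 3.62
eef_pos: [577.1, -188.4, 63.0]
tool_rot: [-1.82, 1.555, -0.265]
force: [0.1, -0.3, 1.1]
width: 84.9
```

```bash
python3 -c "
from h import *
todo([575.5,-191.7,60],88.75)
a,d=eyes.get_image('scene')
crop(a,240,200,100,80,7,'s3.png')
todo([575.5,-191.7,60],88.75)"
```

```text
t 3.625 p [ 577.1 -188.4   63. ] jawdeg 89.09 xax [ 0.016 -0.004 -1.   ] F [ 0.1 -0.3  1.1] w 84.92692489520543 q [ 0.25  0.78  0.04  1.79 -0.05  0.56  1.87]
tool shift [ 3.   1.6 -3.3] ('roll', np.float64(0.3359484871335354))
t 3.675 p [ 577.4 -188.5   63.5] jawdeg 89.08 xax [ 0.016 -0.004 -1.   ] F [ 0.6 -0.5  0.7] w 85.17222244066926 q [ 0.25  0.78  0.04  1.79 -0.05  0.56  1.87]
tool shift [ 3.4  1.9 -3.2] ('roll', np.float64(0.33403608639127924))
```

View pics/s3.png

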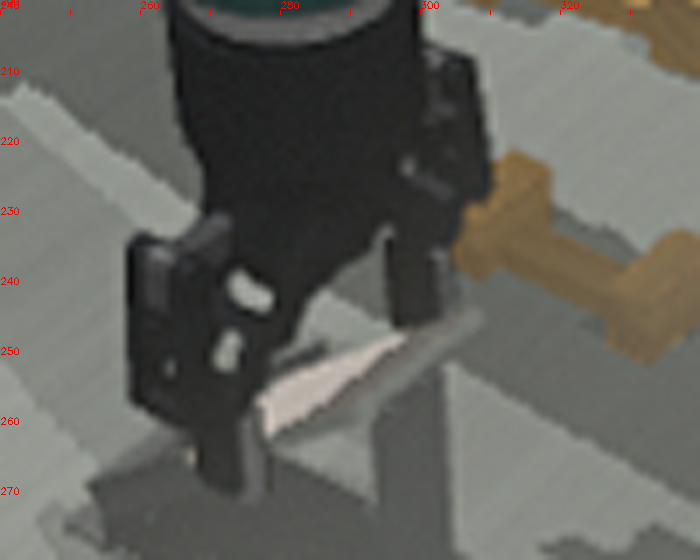

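Emit:
{"name": "apply_moves", "arguments": {
  "targets": [
    [[2,1.5,-3],0,75],
    [[0,0,0],0,65],
    [[0,0,0],0,50],
    [[0,0,0],0,50],
    [[0,0,0],0,50]
  ]
}}

```text
clock: 4.3
eef_pos: [576.6, -192.0, 62.8]
tool_rot: [-1.806, 1.552, -0.251]
force: [0.5, -0.5, -1.9]
width: 58.7
```

```bash
python3 -c "
from h import *
a,d=eyes.get_image('scene')
crop(a,240,200,100,80,7,'s4.png')
todo([575.5,-191.7,60],88.75)"
```

```text
t 4.35 p [ 576.6 -192.    62.8] jawdeg 89.04 xax [ 0.018 -0.005 -1.   ] F [-0.9  0.8 -0.3] w 58.30134666323678 q [ 0.25  0.78  0.03  1.79 -0.05  0.55  1.87]
tool shift [2.8 1.1 0.3] ('roll', np.float64(0.28893851560093253))
```

View pics/s4.png

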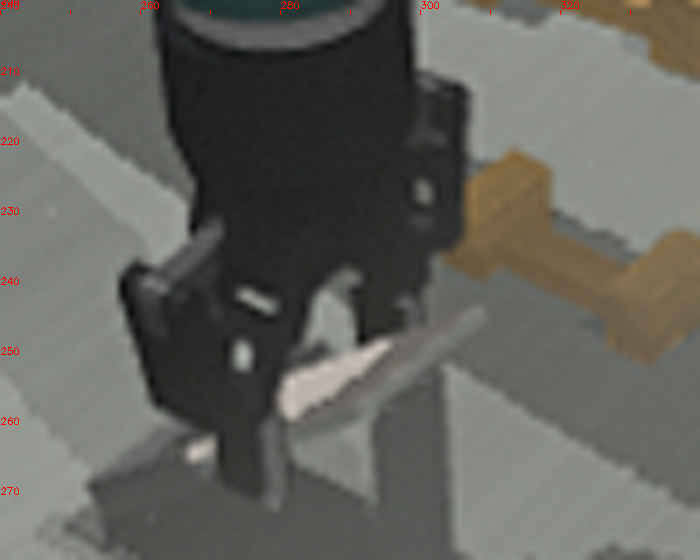

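Emit:
{"name": "apply_moves", "arguments": {
  "targets": [
    [[0,0,0],0,45],
    [[-6.4,-7.7,0],0,45],
    [[-6.4,-7.7,0],0,45],
    [[0,0,0],0,45]
  ]
}}

```text
clock: 4.85
eef_pos: [593.2, -192.3, 76.8]
tool_rot: [-1.809, 1.551, -0.255]
force: [-0.2, 0.5, -1.2]
width: 58.6
```

```bash
python3 -c "
from h import *
todo([575.5,-191.7,60],88.75)"
```

```text
t 4.85 p [ 593.2 -192.3   76.8] jawdeg 89.06 xax [ 0.019 -0.005 -1.   ] F [-0.2  0.5 -1.2] w 58.643617356750305 q [ 0.25  0.78  0.04  1.74 -0.05  0.61  1.86]
tool shift [16.4 18.1  0.4] ('roll', np.float64(0.306620607664442))
```

Emit:
{"name": "apply_moves", "arguments": {
  "targets": [
    [[-6.4,-7.7,0],0,45],
    [[-6.4,-7.7,0],0,45],
    [[0,0,0],0,45]
  ]
}}

```text
clock: 5.22
eef_pos: [610.0, -192.5, 91.0]
tool_rot: [-1.806, 1.55, -0.252]
force: [0.5, 0.3, -0.6]
width: 58.7
```

```bash
python3 -c "
from h import *
a,d=eyes.get_image('scene')
crop(a,240,190,100,80,7,'s5.png')
todo([575.5,-191.7,60],88.75)"
```

```text
t 5.275 p [ 609.3 -192.4   90.6] jawdeg 89.06 xax [ 0.019 -0.005 -1.   ] F [-0.2  0.2  0.2] w 58.45591056851841 q [ 0.24  0.77  0.04  1.69 -0.05  0.66  1.86]
tool shift [29.9 34.4  0.3] ('roll', np.float64(0.3087228813967755))
```

View pics/s5.png

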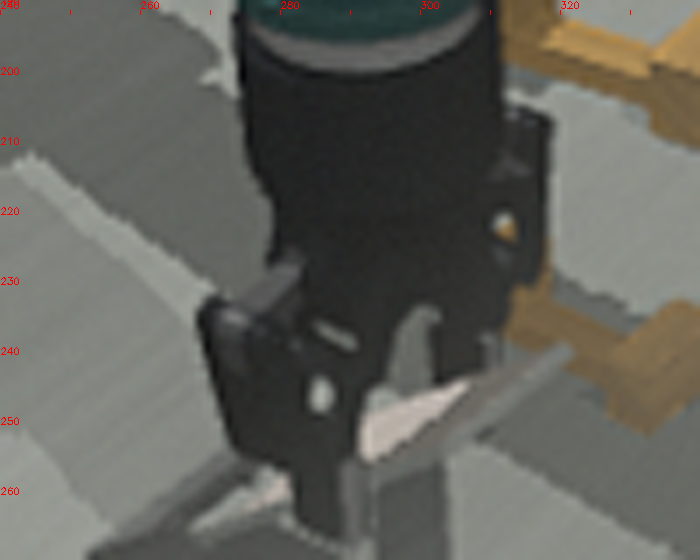

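Emit:
{"name": "apply_moves", "arguments": {
  "targets": [
    [[-7.7,-9.2,0],0,45],
    [[-7.7,-9.2,0],0,45],
    [[-7.7,-9.2,0],0,45],
    [[-15,-4,0],0,45],
    [[-30,0,0],0,45],
    [[-30,0,0],0,45],
    [[0,0,0],0,45]
  ]
}}

```text
clock: 6.15
eef_pos: [642.2, -192.4, 195.7]
tool_rot: [-1.805, 1.55, -0.251]
force: [-1.2, -1.0, -0.9]
width: 58.5
```

```bash
python3 -c "
from h import *
a,d=eyes.get_image('scene')
crop(a,240,150,120,90,6,'s6.png')
todo([575.5,-191.7,60],88.75)"
```

```text
t 6.2 p [ 641.1 -192.   194. ] jawdeg 89.07 xax [ 0.017 -0.004 -1.   ] F [ 0.8 -0.5 -0.1] w 58.37685852857393 q [ 0.22  0.69  0.05  1.52 -0.04  0.92  1.84]
tool shift [132.8  67.9  -0.2] ('roll', np.float64(0.32194936760822657))
```

View pics/s6.png

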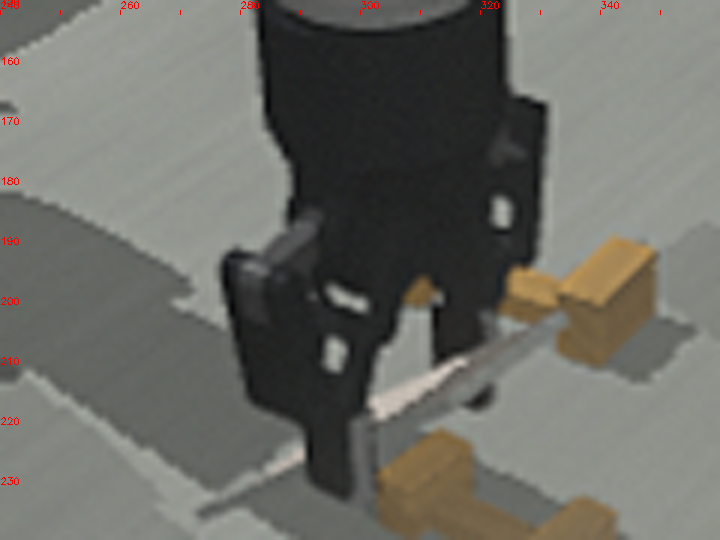

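```bash
python3 -c "
from h import *
todo([559,-17,194],86.5)"
```

```text
t 6.2 p [ 641.1 -192.   194. ] jawdeg 89.07 xax [ 0.017 -0.004 -1.   ] F [ 0.8 -0.5 -0.1] w 58.37685852857393 q [ 0.22  0.69  0.05  1.52 -0.04  0.92  1.84]
tool shift [ -2.2  84.9 173.7] ('roll', np.float64(2.5719493676082266))
```

Emit:
{"name": "apply_moves", "arguments": {
  "targets": [
    [[0,18,35],0.8,45],
    [[0,18,35],0.8,45],
    [[0,18,35],0.8,45],
    [[10,14,32],0,45],
    [[20,12,30],0,45],
    [[20,0,0],0,45],
    [[0,0,0],0,45]
  ]
}}

```text
clock: 7.08
eef_pos: [560.5, -16.7, 133.7]
tool_rot: [-2.337, 1.566, -0.826]
force: [0.3, -0.2, -0.8]
width: 58.5
```

```bash
python3 -c "
from h import *
a,d=eyes.get_image('scene')
crop(a,270,170,120,90,6,'s7.png')
todo([559,-17,90],86.5)"
```

```text
t 7.125 p [561.2 -16.4 134.5] jawdeg 86.56 xax [ 0.005 -0.003 -1.   ] F [-0.7  1.  -1.7] w 58.79234634834476 q [-0.07  0.63  0.07  1.87 -0.06  0.64  1.55]
tool shift [44.5  2.4 -0.6] ('roll', np.float64(0.06158614351490144))
```

View pics/s7.png

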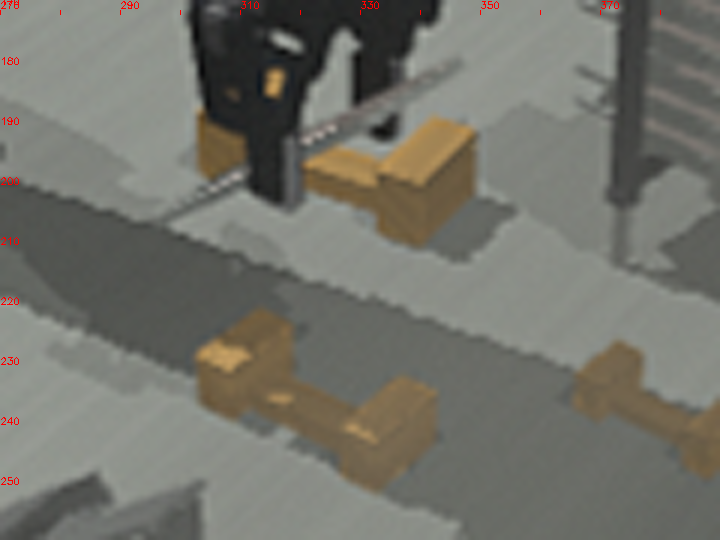

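Emit:
{"name": "apply_moves", "arguments": {
  "targets": [
    [[20,1,0],0,45],
    [[20,1,0],0,45],
    [[10,0,0],0,45],
    [[6,0,0],0,45],
    [[6,0,0],0,45],
    [[6,0,0],0,45]
  ]
}}

```text
clock: 7.88
eef_pos: [563.6, -19.1, 68.0]
tool_rot: [-1.807, 1.558, -0.3]
force: [0.3, -0.2, -1.8]
width: 58.7
```

```bash
python3 -c "
from h import *
todo([559,-17,30],86.5)"
```

```text
t 7.875 p [563.6 -19.1  68. ] jawdeg 86.33 xax [ 0.013 -0.004 -1.   ] F [ 0.3 -0.2 -1.8] w 58.670113217602264 q [-0.05  0.73  0.06  1.9  -0.07  0.49  1.55]
tool shift [38.   5.2  1.9] ('roll', np.float64(-0.17335271051874201))
```

Emit:
{"name": "apply_moves", "arguments": {
  "targets": [
    [[5,2,1],0,45],
    [[5,2,0],0,45],
    [[5,0,0],0,45],
    [[5,0,0],0,45]
  ]
}}

```text
clock: 8.38
eef_pos: [559.7, -17.2, 48.9]
tool_rot: [-1.737, 1.558, -0.23]
force: [0.0, -0.3, 7.7]
width: 58.5
```

```bash
python3 -c "
from h import *
a,d=eyes.get_image('scene')
crop(a,270,180,120,90,6,'s8.png')
todo([559,-17,13],86.5)"
```

```text
t 8.425 p [559.3 -17.2  48.4] jawdeg 86.35 xax [ 0.012 -0.003 -1.   ] F [-1.  -0.6  7.4] w 58.35596027995395 q [-0.05  0.76  0.05  1.92 -0.07  0.45  1.55]
tool shift [35.3  0.8  0.2] ('roll', np.float64(-0.15140312891018937))
```

View pics/s8.png

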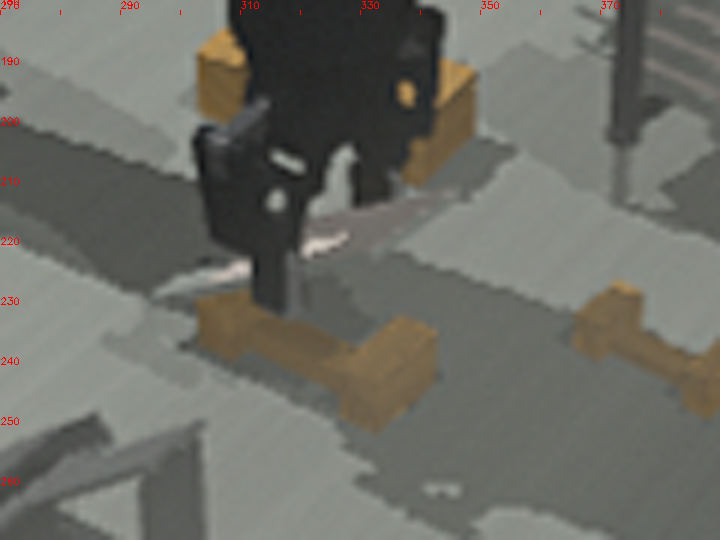

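Emit:
{"name": "apply_moves", "arguments": {
  "targets": [
    [[5,0,0],0,45],
    [[5,0,0],0,45],
    [[5,0,0],0,45],
    [[5,0,0],0,45]
  ]
}}

```text
clock: 8.93
eef_pos: [565.1, -17.1, 32.6]
tool_rot: [-1.62, 1.547, -0.113]
force: [1.4, 0.4, 7.1]
width: 58.4
```

Emit:
{"name": "apply_moves", "arguments": {
  "targets": [
    [[5,0,0],0,45],
    [[4,0,0],0,45]
  ]
}}

```text
clock: 9.18
eef_pos: [568.0, -17.2, 25.5]
tool_rot: [-1.602, 1.541, -0.095]
force: [-0.5, 0.2, 8.1]
width: 58.7
```

```bash
python3 -c "
from h import *
todo([559,-17,13],86.5)"
```

```text
t 9.175 p [568.  -17.2  25.5] jawdeg 86.34 xax [ 0.03  -0.003 -1.   ] F [-0.5  0.2  8.1] w 58.719461090166 q [-0.05  0.8   0.04  1.92 -0.08  0.39  1.56]
tool shift [12.3  9.4 -0.3] ('roll', np.float64(-0.16409869472019523))
```

Emit:
{"name": "apply_moves", "arguments": {
  "targets": [
    [[5,2,0],0,45],
    [[4,2,0],0,45],
    [[4,0,0],0,45]
  ]
}}

```text
clock: 9.55
eef_pos: [570.5, -17.5, 15.8]
tool_rot: [-1.584, 1.528, -0.078]
force: [-1.6, -0.8, 5.9]
width: 58.8
```

```bash
python3 -c "
from h import *
a,d=eyes.get_image('scene')
crop(a,270,180,120,90,6,'s9.png')
todo([559,-17,13],86.5)"
```

```text
t 9.6 p [570.6 -17.4  15.4] jawdeg 86.3 xax [ 0.042 -0.003 -0.999] F [ 0.1 -0.2  5.5] w 58.388289537582835 q [-0.05  0.82  0.04  1.93 -0.08  0.35  1.56]
tool shift [ 1.9 11.7 -0.4] ('roll', np.float64(-0.1973507275710915))
```

View pics/s9.png

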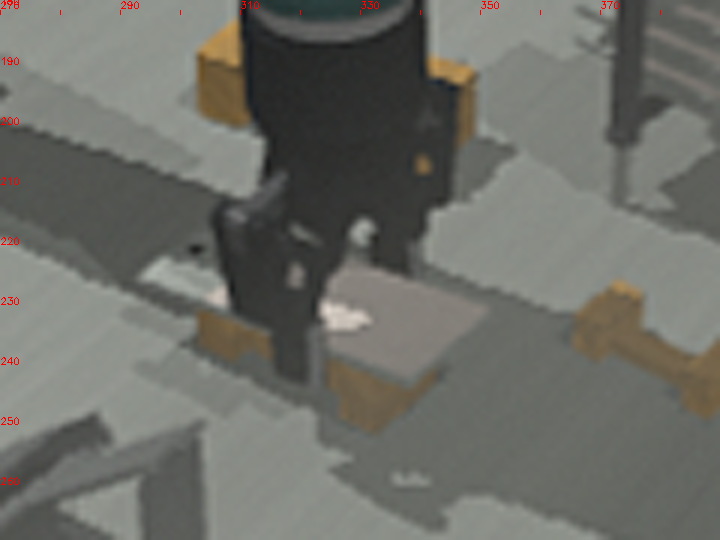

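Emit:
{"name": "apply_moves", "arguments": {
  "targets": [
    [[3,0,0],0,45],
    [[2,0,0],0,45]
  ]
}}

```text
clock: 9.85
eef_pos: [571.2, -17.5, 11.7]
tool_rot: [-1.58, 1.527, -0.074]
force: [-0.2, 0.5, 7.1]
width: 58.4
```

```bash
python3 -c "
from h import *
todo([559,-17,13],86.5)"
```

```text
t 9.85 p [571.2 -17.5  11.7] jawdeg 86.28 xax [ 0.044 -0.003 -0.999] F [-0.2  0.5  7.1] w 58.418338124230964 q [-0.05  0.83  0.04  1.93 -0.08  0.34  1.56]
tool shift [-1.9 12.2 -0.3] ('roll', np.float64(-0.216712418361098))
```

Open, and hold.

Emit:
{"name": "apply_moves", "arguments": {
  "targets": [
    [[0,0,0],0,65],
    [[0,0,0],0,80],
    [[0,0,0],0,80],
    [[0,0,0],0,80]
  ]
}}

```text
clock: 10.35
eef_pos: [571.4, -17.4, 11.5]
tool_rot: [-1.58, 1.526, -0.074]
force: [-0.0, 0.8, 0.8]
width: 79.9
```

```bash
python3 -c "
from h import *
a,d=eyes.get_image('scene')
crop(a,270,180,120,90,6,'s10.png')
todo([571,-17,110],86.5)"
```

```text
t 10.4 p [571.4 -17.4  11.5] jawdeg 86.3 xax [ 0.044 -0.003 -0.999] F [0.6 0.1 0.4] w 79.7365106891203 q [-0.05  0.83  0.04  1.93 -0.08  0.34  1.56]
tool shift [-98.4  -3.9   0.3] ('roll', np.float64(-0.20102277240506794))
```

View pics/s10.png

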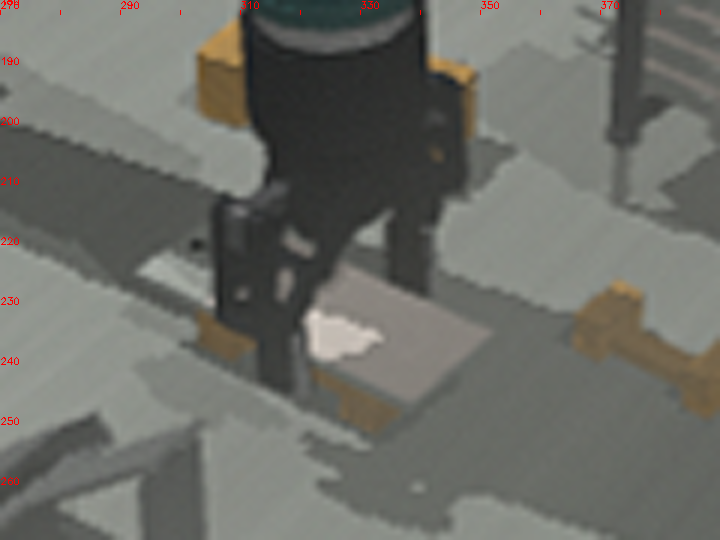

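Emit:
{"name": "apply_moves", "arguments": {
  "targets": [
    [[-20,-1,0],0,82],
    [[-30,-1,0],0,82],
    [[-40,-2,0],0,82],
    [[-40,0,0],0,82],
    [[0,0,0],0,82]
  ]
}}

```text
clock: 11.02
eef_pos: [569.2, -17.2, 144.4]
tool_rot: [-1.581, 1.528, -0.075]
force: [0.2, 0.5, -0.1]
width: 82.0
```

```bash
python3 -c "
from h import *
a,d=eyes.get_image('scene');b,e=eyes.get_image('top')
cv2.imwrite('pics/scene11.png',a);np.save('pics/scene11.npy',d);cv2.imwrite('pics/top11.png',b);np.save('pics/top11.npy',e)
crop(a,270,180,120,90,6,'s11.png');crop(b,270,160,100,75,8,'t11.png')
todo([571,-17,140],86.5)"
```

```text
t 11.125 p [567.  -17.1 141.5] jawdeg 86.31 xax [ 0.037 -0.003 -0.999] F [-0.6 -0.4 -0.6] w 81.83108225577041 q [-0.07  0.61  0.07  1.88 -0.06  0.62  1.55]
tool shift [ 1.6 -3.9  0.3] ('roll', np.float64(-0.19172842695238046))
```

View pics/s11.png

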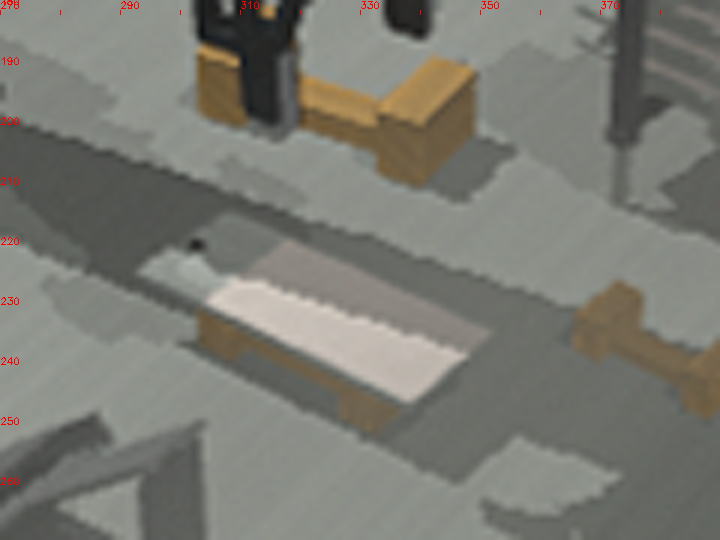

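View pics/t11.png

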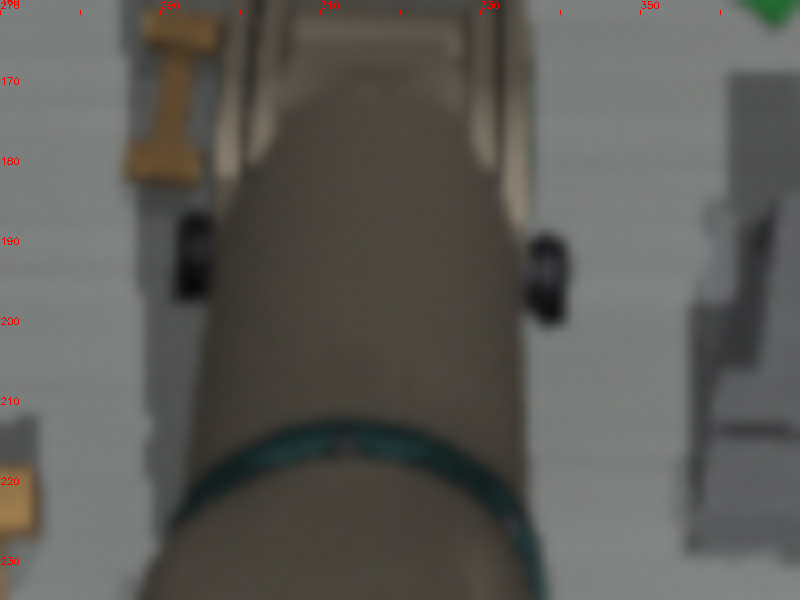

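```bash
python3 -c "
from h import *
np.set_printoptions(suppress=True,precision=1)
f=lambda L:[(270+(a+.5)/6-.5,180+(b+.5)/6-.5) for a,b in L]
q=atz('scene',f([(493,332),(410,404),(137,270),(230,212),(196,244)]),35)+[.5,2.4,0];print(q,q[:4].mean(0))
for i,j in((3,0),(2,1)):
  e=q[j]-q[i];print(np.degrees(np.arctan2(e[1],e[0])),np.linalg.norm(e))
d=np.load('pics/scene11.npy')
for u,v in((315,235),(340,240),(300,225)):
  print(atdepth('scene',[(u,v)],[np.median(d[v-1:v+2,u-1:u+2])]))
"
```

```text
[[627.6   8.7  35. ]
 [624.3 -50.6  35. ]
 [474.1 -40.5  35. ]
 [482.1  17.7  35. ]
 [484.1 -10.6  35. ]] [552.1 -16.2  35. ]
-3.5200578862763936 145.77519160745075
-3.868565888366389 150.47181816843232
[[548.1 -44.3  33.4]]
[[613.1 -27.1  34.6]]
[[491.2 -32.8  34.6]]
```

```bash
python3 -c "
from h import *
todo([483,-11.6,80],86.3)"
```

```text
t 11.125 p [567.  -17.1 141.5] jawdeg 86.31 xax [ 0.037 -0.003 -0.999] F [-0.6 -0.4 -0.6] w 81.83108225577041 q [-0.07  0.61  0.07  1.88 -0.06  0.62  1.55]
tool shift [58.3 86.4  0.1] ('roll', np.float64(0.008271573047622383))
```

Emit:
{"name": "apply_moves", "arguments": {
  "targets": [
    [[0,28,0],0,82],
    [[10,28,0],0,82],
    [[24,28,0],0,82],
    [[20,0,0],0,82],
    [[0,0,0],0,82]
  ]
}}

```text
clock: 11.75
eef_pos: [477.7, -11.6, 77.2]
tool_rot: [-1.647, 1.546, -0.14]
force: [0.4, -0.4, 0.5]
width: 81.9
```

```bash
python3 -c "
from h import *
todo([483,-11.6,22],86.3)"
```

```text
t 11.75 p [477.7 -11.6  77.2] jawdeg 86.33 xax [ 0.025 -0.003 -1.   ] F [ 0.4 -0.4  0.5] w 81.90285072923453 q [-0.07  0.64  0.05  2.14 -0.08  0.33  1.55]
tool shift [55.3 -3.9  0.5] ('roll', np.float64(0.028304662549885506))
```

```bash
python3 -c "
import numpy as np
from scipy.optimize import least_squares
D=[((185.55,622.294,230.388),.6285,1.5175,.996),((284.5,417,227.2),.43,1.92,.80),((539.6,-152.7,213),.52,1.79,.83),((575.3,-200.2,160.2),.65,1.71,.78),((579.4,-186.5,88.3),.74,1.77,.61),((577.1,-188.4,63),.78,1.79,.56),((641.1,-192,194),.69,1.52,.92),((561.2,-16.4,134.5),.63,1.87,.64),((563.6,-19.1,68),.73,1.9,.49),((571.4,-17.4,11.5),.83,1.93,.34),((567,-17.1,141.5),.61,1.88,.62),((477.7,-11.6,77.2),.64,2.14,.33)]
R=np.array([np.hypot(*d[0][:2]) for d in D]);Z=np.array([d[0][2] for d in D]);q2,q4,q6=np.array([d[1:] for d in D]).T
def fk(p,q2,q4,q6):
  h,a,b,c=p;s=q2+q4;t=s+q6
  return a*np.sin(q2)+b*np.sin(s)+c*np.sin(t),h+a*np.cos(q2)+b*np.cos(s)+c*np.cos(t)
def res(p):
  r,z=fk(p,q2,q4,q6);return np.r_[r-R,z-Z]
s=least_squares(res,[330,400,400,250]);print(s.x,np.abs(s.fun).max())
p=s.x
for z in(14,22,26,30):
  for r in(478,485,495,505,515,525):
    q=least_squares(lambda q:np.r_[np.array(fk(p,q[0],q[1],np.pi-q[0]-q[1]))-[r,z]],[.7,1.9]).x
    print(z,r,q.round(3),'q6',round(np.pi-q.sum(),3))
"
```

```text
[366.60514611 555.45688626 386.78609864 373.39626431] 3.913328771785814
14 478 [0.774 2.133] q6 0.234
14 485 [0.778 2.115] q6 0.249
14 495 [0.783 2.089] q6 0.27
14 505 [0.789 2.062] q6 0.291
14 515 [0.795 2.035] q6 0.311
14 525 [0.801 2.008] q6 0.332
22 478 [0.758 2.132] q6 0.251
22 485 [0.762 2.114] q6 0.266
22 495 [0.767 2.088] q6 0.287
22 505 [0.773 2.061] q6 0.307
22 515 [0.78  2.034] q6 0.328
22 525 [0.786 2.007] q6 0.348
26 478 [0.75  2.132] q6 0.26
26 485 [0.754 2.113] q6 0.275
26 495 [0.759 2.087] q6 0.295
26 505 [0.766 2.06 ] q6 0.316
26 515 [0.772 2.034] q6 0.336
26 525 [0.779 2.007] q6 0.356
30 478 [0.741 2.131] q6 0.269
30 485 [0.745 2.113] q6 0.284
30 495 [0.752 2.086] q6 0.304
30 505 [0.758 2.06 ] q6 0.324
30 515 [0.765 2.033] q6 0.344
30 525 [0.771 2.006] q6 0.364
```

Emit:
{"name": "apply_moves", "arguments": {
  "targets": [
    [[12,-6,0],0,82],
    [[14,-6,0],0,82],
    [[10,0,0],0,82],
    [[0,0,0],0,82]
  ]
}}

```text
clock: 12.25
eef_pos: [492.7, -12.7, 38.9]
tool_rot: [-1.644, 1.545, -0.138]
force: [-0.0, 0.1, -0.5]
width: 82.0
```

```bash
python3 -c "
from h import *
todo([490,-12,23],86.3)"
```

```text
t 12.25 p [492.7 -12.7  38.9] jawdeg 86.32 xax [ 0.025 -0.004 -1.   ] F [-0.   0.1 -0.5] w 82.0112549494571 q [-0.06  0.73  0.04  2.12 -0.08  0.27  1.55]
tool shift [15.8  3.2  0.5] ('roll', np.float64(0.01783740258098021))
```

Emit:
{"name": "apply_moves", "arguments": {
  "targets": [
    [[-30,0,0],0,82],
    [[-30,-10,0],0,82],
    [[0,-15,0],0,82],
    [[0,-15,0],0,82],
    [[0,-15,0],0,82],
    [[0,-15,0],0,82],
    [[0,0,0],0,82]
  ]
}}

```text
clock: 13.12
eef_pos: [562.4, -17.1, 104.4]
tool_rot: [-1.635, 1.544, -0.128]
force: [-0.2, -0.2, 0.3]
width: 82.0
```

```bash
python3 -c "
from h import *
todo([490,-12,23],86.3)"
```

```text
t 13.125 p [562.4 -17.1 104.4] jawdeg 86.31 xax [ 0.027 -0.003 -1.   ] F [-0.2 -0.2  0.3] w 82.03970127534457 q [-0.06  0.67  0.06  1.9  -0.07  0.54  1.55]
tool shift [79.5 74.7  0.6] ('roll', np.float64(0.010335605085856514))
```

Emit:
{"name": "apply_moves", "arguments": {
  "targets": [
    [[0,50,0],0,82],
    [[0,0,0],0,82]
  ]
}}

```text
clock: 13.38
eef_pos: [508.4, -13.9, 102.7]
tool_rot: [-1.652, 1.547, -0.145]
force: [0.1, -0.1, -0.3]
width: 82.0
```

```bash
python3 -c "
from h import *
todo([490,-12,23],86.3)"
```

```text
t 13.375 p [508.4 -13.9 102.7] jawdeg 86.3 xax [ 0.023 -0.003 -1.   ] F [ 0.1 -0.1 -0.3] w 82.02075373431764 q [-0.07  0.62  0.06  2.05 -0.07  0.45  1.55]
tool shift [79.3 20.4  0.8] ('roll', np.float64(-0.00021416924133177417))
```

Emit:
{"name": "apply_moves", "arguments": {
  "targets": [
    [[25,0,0],0,82],
    [[25,0,0],0,82],
    [[12,0,0],0,82],
    [[0,0,0],0,82]
  ]
}}

```text
clock: 13.88
eef_pos: [510.6, -13.9, 40.9]
tool_rot: [-1.626, 1.544, -0.119]
force: [-0.5, -0.7, 0.4]
width: 81.8
```

```bash
python3 -c "
from h import *
todo([508,-13.3,23],86.3);print(status.read_state()['qpos'][5])"
```

```text
t 13.875 p [510.6 -13.9  40.9] jawdeg 86.31 xax [ 0.027 -0.003 -1.   ] F [-0.5 -0.7  0.4] w 81.81077806339562 q [-0.06  0.73  0.04  2.07 -0.08  0.31  1.55]
tool shift [17.9  3.1  0.4] ('roll', np.float64(0.013435268945755752))
0.30954049446347137
```

Emit:
{"name": "apply_moves", "arguments": {
  "targets": [
    [[8,0,0],0,82],
    [[7,0,0],0,82],
    [[0,0,0],0,70],
    [[0,0,0],0,45],
    [[0,0,0],0,45],
    [[0,0,0],0,45]
  ]
}}

```text
clock: 14.62
eef_pos: [512.5, -14.0, 27.7]
tool_rot: [-1.61, 1.54, -0.104]
force: [0.2, 0.4, -0.1]
width: 57.2
```

```bash
python3 -c "
from h import *
todo([508,-13.3,23],86.3);print(status.read_state()['qpos'][5])
a,d=eyes.get_image('scene')
crop(a,270,180,120,90,6,'s12.png')"
```

```text
t 14.625 p [512.5 -14.   27.7] jawdeg 86.32 xax [ 0.03  -0.003 -1.   ] F [ 0.2  0.4 -0.1] w 57.212327426421545 q [-0.06  0.76  0.04  2.07 -0.08  0.28  1.56]
tool shift [4.5 4.7 0.4] ('roll', np.float64(0.01626748800050848))
0.2779740487518458
```

View pics/s12.png

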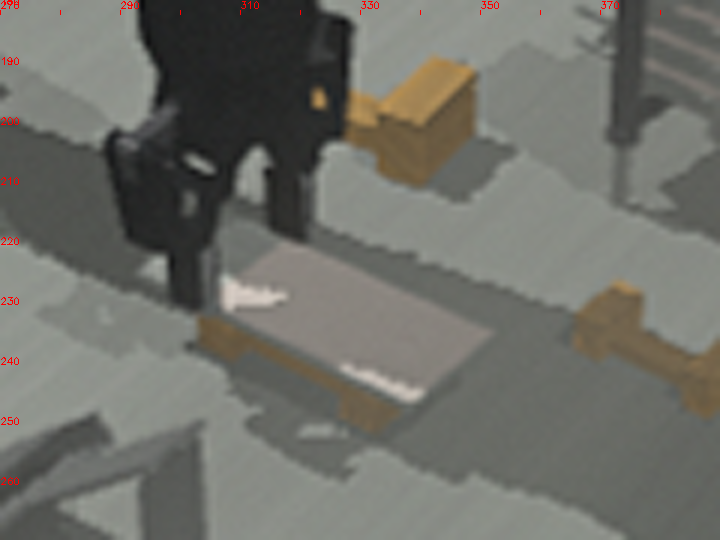

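Emit:
{"name": "apply_moves", "arguments": {
  "targets": [
    [[0,-7,0],0,45],
    [[0,-7,0],0,45],
    [[0,-7,0],0,45],
    [[0,-4,0],0,45],
    [[0,0,0],0,45]
  ]
}}

```text
clock: 15.3
eef_pos: [539.9, -15.7, 28.2]
tool_rot: [-1.611, 1.54, -0.104]
force: [-0.6, 0.8, -1.6]
width: 56.9
```

```bash
python3 -c "
from h import *
todo([508,-13.3,23],86.3);print(status.read_state()['qpos'][5])
a,d=eyes.get_image('scene')
crop(a,270,180,120,90,6,'s13.png')"
```

```text
t 15.3 p [539.9 -15.7  28.2] jawdeg 86.32 xax [ 0.031 -0.003 -1.   ] F [-0.6  0.8 -1.6] w 56.89876704706614 q [-0.05  0.78  0.04  2.   -0.08  0.33  1.56]
tool shift [ 4.2 32.2  0.4] ('roll', np.float64(0.016005674707258777))
0.3339075160979468
```

View pics/s13.png

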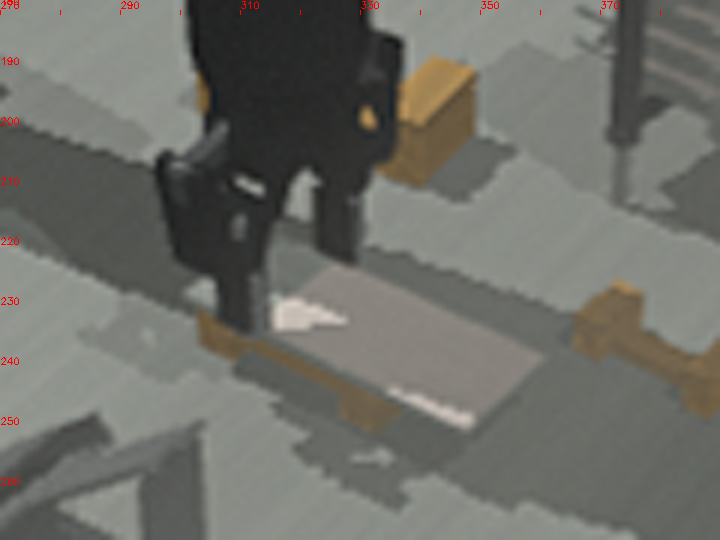

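Emit:
{"name": "apply_moves", "arguments": {
  "targets": [
    [[0,0,0],0,65],
    [[0,0,0],0,80],
    [[0,0,0],0,80],
    [[0,9,0],0,80],
    [[0,9,0],0,80],
    [[2,6,0],0,80],
    [[1,0,0],0,80]
  ]
}}

```text
clock: 16.23
eef_pos: [512.6, -14.0, 24.4]
tool_rot: [-1.614, 1.542, -0.108]
force: [-0.2, -0.6, 0.6]
width: 79.8
```

```bash
python3 -c "
from h import *
todo([514,-13.8,25],86.3);print(status.read_state()['qpos'][5])
a,d=eyes.get_image('scene')
crop(a,270,180,120,90,6,'s14.png')"
```

```text
t 16.225 p [512.6 -14.   24.4] jawdeg 86.32 xax [ 0.029 -0.003 -1.   ] F [-0.2 -0.6  0.6] w 79.81281146799381 q [-0.06  0.77  0.04  2.07 -0.08  0.27  1.56]
tool shift [-0.5 -1.4  0.3] ('roll', np.float64(0.019472093734520968))
0.27346666415831644
```

View pics/s14.png

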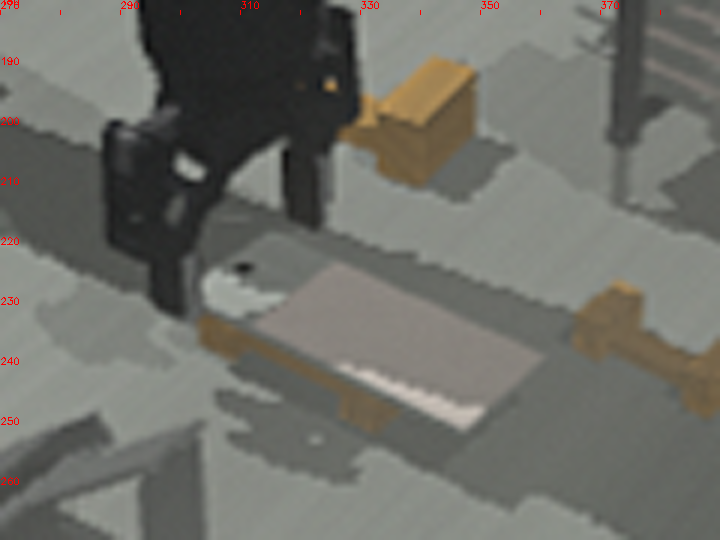

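```bash
python3 -c "
from h import *
np.set_printoptions(suppress=True,precision=1)
f=lambda L:[(270+(a+.5)/6-.5,180+(b+.5)/6-.5) for a,b in L]
q=atz('scene',f([(243,267),(275,234),(545,356),(466,431),(335,264),(258,330)]),35)+[.5,2.4,0];print(q)
"
```

```text
[[511.8 -12.8  35. ]
 [509.1  15.2  35. ]
 [654.3   6.9  35. ]
 [652.3 -52.3  35. ]
 [544.3  11.5  35. ]
 [543.7 -45.5  35. ]]
```

Emit:
{"name": "apply_moves", "arguments": {
  "targets": [
    [[0,0,0],0,70],
    [[0,0,0],0,45],
    [[0,0,0],0,45],
    [[0,0,0],0,45],
    [[-6,0,0],0,45],
    [[-8,0,0],0,45],
    [[0,0,0],0,45]
  ]
}}

```text
clock: 17.15
eef_pos: [513.5, -14.1, 40.0]
tool_rot: [-1.609, 1.54, -0.103]
force: [0.5, -0.2, -1.0]
width: 58.0
```

```bash
python3 -c "
from h import *
a,d=eyes.get_image('scene')
todo([514,-13.8,25],86.3);print(status.read_state()['qpos'][5])
crop(a,270,180,120,90,6,'s15.png')"
```

```text
t 17.2 p [513.3 -14.   39.7] jawdeg 86.31 xax [ 0.03  -0.003 -1.   ] F [-0.   0.2 -1.7] w 57.59888244222107 q [-0.06  0.74  0.04  2.07 -0.08  0.31  1.56]
tool shift [14.7 -0.2  0.3] ('roll', np.float64(0.01466766728873381))
0.30637374752925906
```

View pics/s15.png

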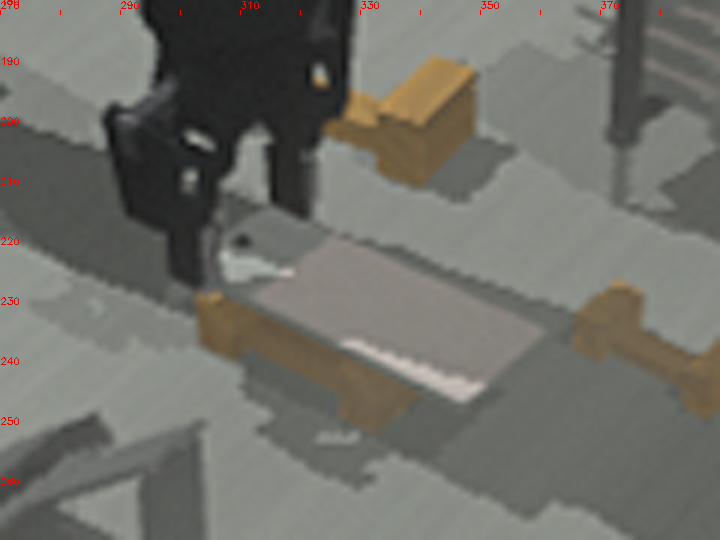

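```bash
python3 -c "
from h import *
todo([421.3,229,104],82.4)"
```

```text
t 17.2 p [513.3 -14.   39.7] jawdeg 86.31 xax [ 0.03  -0.003 -1.   ] F [-0.   0.2 -1.7] w 57.59888244222107 q [-0.06  0.74  0.04  2.07 -0.08  0.31  1.56]
tool shift [-67.8 105.4 236.6] ('roll', np.float64(3.9146676672887253))
```

Emit:
{"name": "apply_moves", "arguments": {
  "targets": [
    [[-17,10,0],0,45],
    [[-17,20,10],0,45],
    [[-17,20,25],0,45],
    [[-17,20,32],1,45],
    [[0,15,32],1,45],
    [[0,10,32],1,45],
    [[0,4,32],0.9,45],
    [[0,0,32],0,45],
    [[0,0,20],0,45],
    [[0,0,0],0,45]
  ]
}}

```text
clock: 18.45
eef_pos: [431.3, 213.8, 106.4]
tool_rot: [-1.51, 1.539, -0.075]
force: [-0.2, 0.1, 0.0]
width: 58.1
```

```bash
python3 -c "
from h import *
a,d=eyes.get_image('scene');b,e=eyes.get_image('top')
cv2.imwrite('pics/scene16.png',a);cv2.imwrite('pics/top16.png',b);np.save('pics/top16.npy',e);np.save('pics/scene16.npy',d)
todo([421.3,229,104],82.4)
crop(a,320,130,130,95,6,'s16.png');crop(b,210,140,80,100,6,'t16.png')"
```

```text
t 18.55 p [431.  211.4 106.3] jawdeg 82.01 xax [ 0.03  -0.004 -1.   ] F [-0.  -0.6 -0. ] w 57.649952818954134 q [-0.65  0.59  0.18  2.12 -0.2   0.42  1.11]
tool shift [ 2.  12.1 16.1] ('roll', np.float64(-0.38502994999966234))
```

View pics/s16.png

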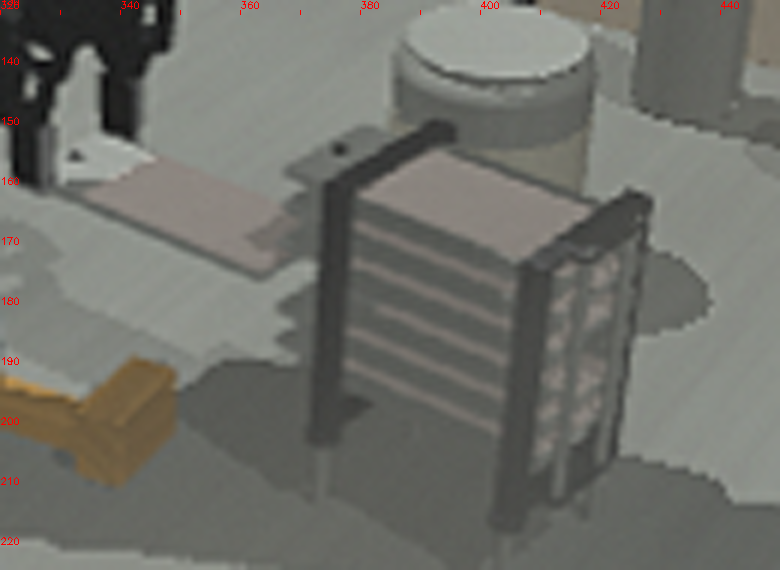

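View pics/t16.png

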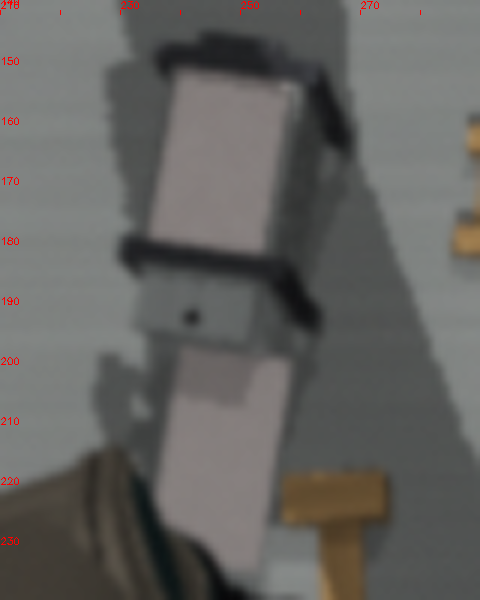

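```bash
python3 - <<'E'
from h import *
np.set_printoptions(suppress=True,precision=2)
im=cv2.imread('pics/top16.png')
c=cv2.resize(im[145:195,225:275],None,fx=12,fy=12,interpolation=cv2.INTER_CUBIC);cv2.imwrite('pics/t16a.png',c)
c=cv2.resize(im[192:240,225:275],None,fx=12,fy=12,interpolation=cv2.INTER_CUBIC);cv2.imwrite('pics/t16b.png',c)
# gradient subpixel edges along rows
g=cv2.cvtColor(im,cv2.COLOR_BGR2GRAY).astype(float); rg=(im[...,2].astype(float)-im[...,1])
def cross(row,lo,hi,th=4.0):
    x=np.arange(lo,hi); s=rg[row,lo:hi]
    idx=np.nonzero(s>th)[0]
    if len(idx)<5:return None
    a,b=idx[0],idx[-1]
    f=lambda i,j:(lo+i+(th-s[i])/(s[j]-s[i])*(j-i))
    return f(a-1,a) if a>0 else lo, f(b,b+1) if b<len(s)-1 else hi
print(rg[165,230:262],rg[212,230:262])
for z,rows in((164.3,range(158,180,3)),(116.,range(206,224,3))):
    for r in rows:
        e=cross(r,228,265)
        if e: 
            P=atz('top',[(e[0],r),(e[1],r)],z)-[0,2.8,0];print(z,r,np.round(e,2),P[:,:2].ravel())
E
```

```text
[-1. -3. -2. -2. -2. -2.  0.  4.  6.  7.  7.  6.  7.  7.  6.  7.  6.  6.
  7.  6.  7.  7.  7.  7.  7.  6.  3. -1. -2. -2. -2. -2.] [-3. -2. -3. -2. -2. -2. -1.  2.  5.  7.  8.  7.  7.  6.  7.  6.  7.  6.
  6.  7.  7.  7.  7.  7.  6.  5.  4.  0. -1. -2. -2. -2.]
164.3 158 [238.5 257. ] [687.97 222.04 687.75 164.46]
164.3 161 [237.75 256.5 ] [678.41 224.08 678.2  165.78]
164.3 164 [237.5  255.75] [668.87 224.56 668.68 167.88]
164.3 167 [236.75 255.5 ] [659.36 226.6  659.18 168.43]
164.3 170 [236.33 255.  ] [649.87 227.6  649.71 169.75]
164.3 173 [235.75 254.4 ] [640.4  229.12 640.26 171.38]
164.3 176 [235.   253.67] [630.96 231.15 630.83 173.42]
164.3 179 [235.  253.4] [621.53 230.86 621.43 174.02]
116.0 206 [238.5 257. ] [544.98 226.01 545.03 167.44]
116.0 209 [238.5 256.5] [535.43 225.76 535.5  168.82]
116.0 212 [237.67 256.  ] [525.9  228.14 525.98 170.21]
116.0 215 [237.33 255.25] [516.39 228.95 516.49 172.38]
116.0 218 [228 265] [506.83 258.26 507.07 141.54]
116.0 221 [228 265] [497.35 257.99 497.62 141.38]
```

View pics/t16a.png

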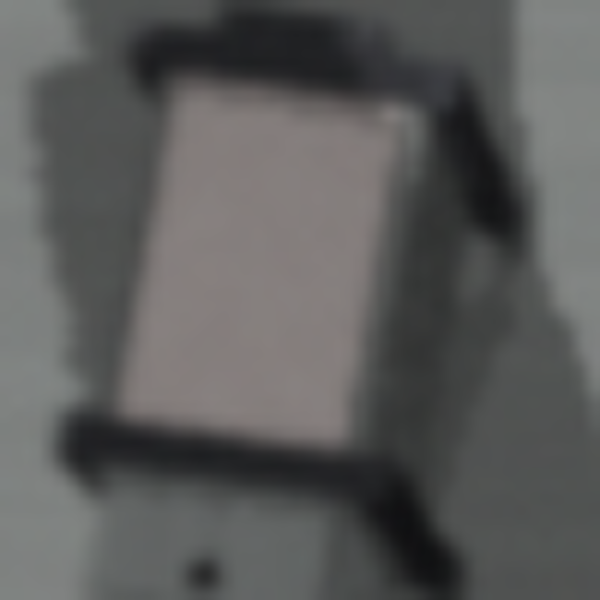

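View pics/t16b.png

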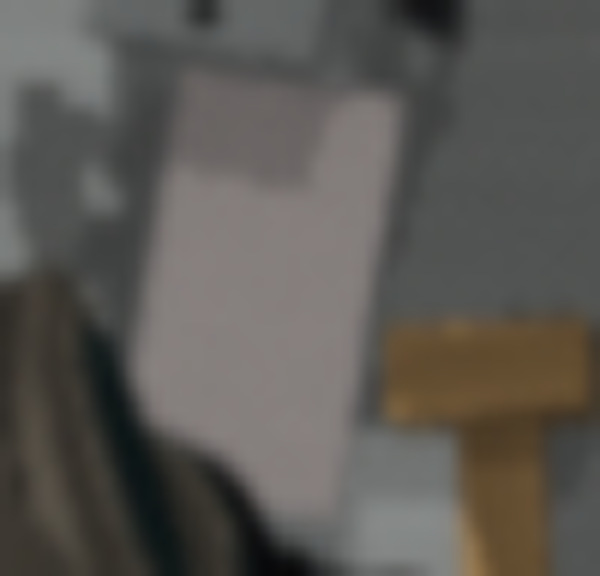

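```bash
python3 - <<'E'
from h import *
np.set_printoptions(suppress=True,precision=2)
for n in('top','scene'):
    im=cv2.imread(f'pics/{n}16.png');d=np.load(f'pics/{n}16.npy')
    rg=im[...,2].astype(int)-im[...,1]; m=((rg>3)&(im[...,2]>100)).astype(np.uint8)
    boxes={'top':[(228,150,265,185),(232,198,262,235)],'scene':[(375,152,425,180),(332,155,375,180)]}[n]
    for x0,y0,x1,y1 in boxes:
        k=np.zeros_like(m);k[y0:y1,x0:x1]=cv2.erode(m,np.ones((3,3)))[y0:y1,x0:x1]
        nn,l,st,c=cv2.connectedComponentsWithStats(k);i=1+np.argmax(st[1:,4])
        v,u=np.nonzero((l==i)&(d>0));P=atdepth(n,np.c_[u,v],d[v,u])
        A=np.c_[P[:,:2]-P[:,:2].mean(0),np.ones(len(P))];w=np.ones(len(P),bool)
        for _ in range(4):
            cf=np.linalg.lstsq(A[w],P[w,2],rcond=None)[0];r=P[:,2]-A@cf;w=abs(r)<6
        print(n,P.mean(0),cf,len(P),r[w].std())
E
```

```text
top [659.89 199.95 165.48] [  0.    -0.02 165.43] 414 2.5605962781748723
top [516.64 201.49 117.03] [ -0.01  -0.01 117.01] 464 2.588505652341899
scene [654.84 195.56 163.71] [  0.     0.   163.71] 223 1.0516043703536242
scene [506.21 200.2  115.29] [ -0.01  -0.01 115.29] 212 1.0795061180821115
```

Emit:
{"name": "apply_moves", "arguments": {
  "targets": [
    [[0,0,9],0,45],
    [[0,0,7],0.2,45],
    [[0,0,0],0,45]
  ]
}}

```text
clock: 18.92
eef_pos: [433.4, 225.5, 106.4]
tool_rot: [-1.592, 1.541, -0.168]
force: [0.9, -0.8, -1.3]
width: 57.7
```

```bash
cat > lat.py <<'E'
from h import *
import sys
np.set_printoptions(suppress=True,precision=2)
tag=sys.argv[1]; zp=float(sys.argv[2]); r0,r1=int(sys.argv[3]),int(sys.argv[4])
im,_=eyes.get_image('top');cv2.imwrite(f'pics/top{tag}.png',im);pose()
rg=(im[...,2].astype(float)-im[...,1])
rg=cv2.GaussianBlur(rg,(1,5),0)
def mids(rows,z,cen):
    out=[]
    for r in rows:
        s=rg[r];a=cen
        while s[a]>2.5:a-=1
        b=cen
        while s[b]>2.5:b+=1
        ea=a+(2.5-s[a])/(s[a+1]-s[a]);eb=b-(2.5-s[b])/(s[b-1]-s[b])
        P=atz('top',[(ea,r),(eb,r)],z)-[0,2.8,0];out.append(np.r_[P.mean(0)[:2],P[0,1]-P[1,1]])
    return np.array(out)
A=mids(range(157,180),164.3,246);B=mids(range(r0,r1),zp,int(sys.argv[5]))
fa=np.polyfit(A[:,0],A[:,1],1);fb=np.polyfit(B[:,0],B[:,1],1)
print('rack yaw',np.degrees(np.arctan(fa[0])),'w',A[:,2].mean(),'panel yaw',np.degrees(np.arctan(fb[0])),'w',B[:,2].mean())
fa8=np.mean(A[:,1]+np.tan(np.radians(8))*A[:,0]);
x=B[:,0].mean();print('panel mean',x,B[:,1].mean(),'rack line there (fit)',np.polyval(fa,x),'(8deg)',fa8-np.tan(np.radians(8))*x)
crop(im,210,140,80,100,6,f't{tag}.png')
E
python3 lat.py 17 116 206 222 242
```

```text
t 18.975 p [433.3 225.1 106.4] jawdeg 81.55 xax [ 0.03 -0.01 -1.  ] F [-0.5 -0.1 -0.7] w 57.45072325472575 q [-0.68  0.6   0.19  2.1  -0.21  0.43  1.08]
rack yaw -8.758763512245006 w 60.43253190963489 panel yaw -8.25910933392861 w 60.160539680412775
panel mean 521.1888556895983 212.78496952904624 rack line there (fit) 218.89061552960908 (8deg) 217.06429416987118
```

View pics/t17.png

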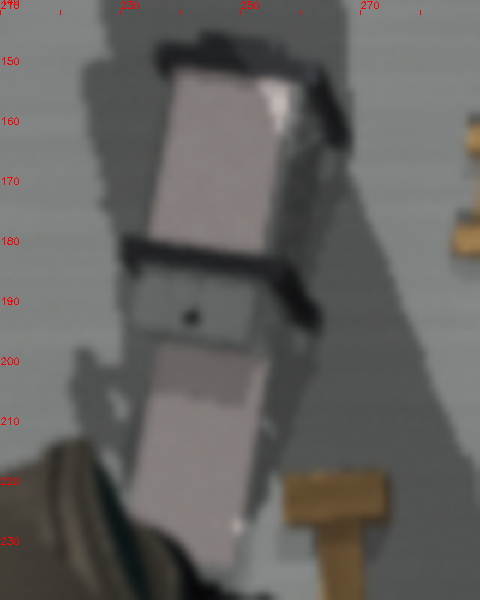

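```bash
python3 - <<'E'
from h import *
im=cv2.imread('pics/top0.png').astype(float)+cv2.imread('pics/top17.png').astype(float)*0
im=np.clip(im*1.3,0,255).astype(np.uint8)
crop(im,225,175,50,30,15,'bar.png')
crop(im,225,142,50,30,15,'bar2.png')
E
```

```text
(no output)
```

View pics/bar.png

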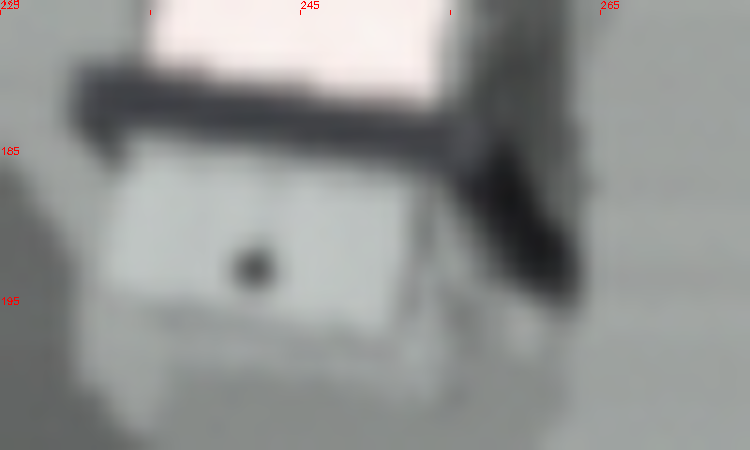

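View pics/bar2.png

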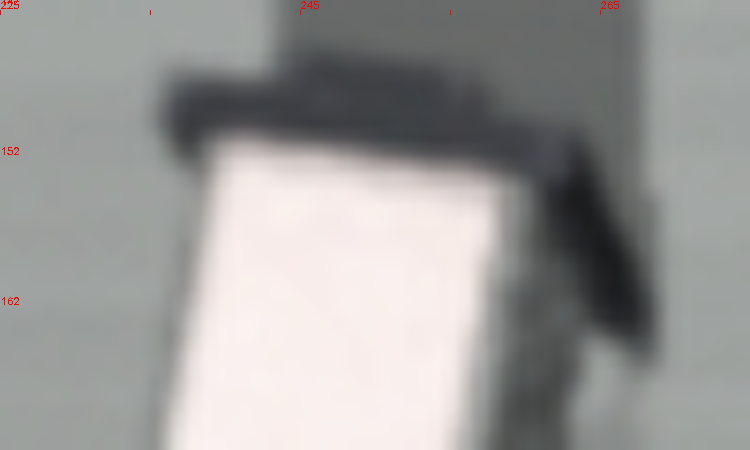

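```bash
python3 - <<'E'
from h import *
np.set_printoptions(suppress=True,precision=2)
f=lambda a,b,y0:(225+(a+.5)/15-.5,y0+(b+.5)/15-.5)
P=atz('top',[f(75,100,175),f(488,143,175),f(165,108,142),f(585,140,142)],172.3)-[0,2.8,0];print(P)
m=(P[0]+P[1])/2;n=(P[2]+P[3])/2;print(m,n,np.degrees(np.arctan2(*(n-m)[[1,0]])),np.linalg.norm(P[0]-P[1]),np.linalg.norm(P[2]-P[3]))
print('hole',atz('top',[f(255,268,175)],164.3)-[0,2.8,0])
E
```

```text
[[613.   246.02 172.3 ]
 [603.96 161.33 172.3 ]
 [715.46 230.82 172.3 ]
 [708.24 143.73 172.3 ]]
[608.48 203.68 172.3 ] [711.85 187.27 172.3 ] -9.015912490302874 85.16866739576311 87.38203871743558
hole [[579.7  209.49 164.3 ]]
```

Emit:
{"name": "apply_moves", "arguments": {
  "targets": [
    [[0,0,5],0.3,45],
    [[0,0,0],0,45],
    [[0,0,0],0,45]
  ]
}}

```text
clock: 19.35
eef_pos: [434.0, 229.9, 106.3]
tool_rot: [-1.612, 1.541, -0.195]
force: [-0.2, 0.4, -1.6]
width: 57.5
```

```bash
python3 lat.py 18 116 206 220 242
```

```text
t 19.4 p [434.1 229.9 106.3] jawdeg 81.19 xax [ 0.03 -0.01 -1.  ] F [ 0.2 -0.1 -0.9] w 57.43642656246234 q [-0.69  0.61  0.19  2.09 -0.21  0.44  1.07]
rack yaw -8.662536185857848 w 60.82295164185813 panel yaw -8.57985076347304 w 60.236758401408004
panel mean 524.3474346634638 216.28300497044992 rack line there (fit) 218.13238804592362 (8deg) 216.57539008395833
```

Emit:
{"name": "apply_moves", "arguments": {
  "targets": [
    [[0.2,-6,1.2],0,45],
    [[0.3,-8,0],0,45],
    [[0.3,-8,0],0,45],
    [[0,0,0],0,45]
  ]
}}

```text
clock: 19.9
eef_pos: [458.4, 227.3, 106.3]
tool_rot: [-1.6, 1.54, -0.184]
force: [-0.6, 0.0, -0.4]
width: 57.7
```

```bash
python3 lat.py 19 116 206 216 243; python3 -c "
from h import *
a,d=eyes.get_image('scene');crop(a,320,120,110,95,7,'s19.png')"
```

```text
t 19.95 p [457.8 227.3 106.2] jawdeg 81.16 xax [ 0.03 -0.01 -1.  ] F [-0.9 -0.1 -1.9] w 57.720842279415216 q [-0.66  0.62  0.19  2.04 -0.2   0.47  1.09]
rack yaw -8.44886908699274 w 60.37380418995803 panel yaw -7.3117971033976765 w 60.07878765945968
panel mean 530.6848145868893 216.15592650075033 rack line there (fit) 216.81095410577424 (8deg) 215.80734874731715
```

View pics/s19.png

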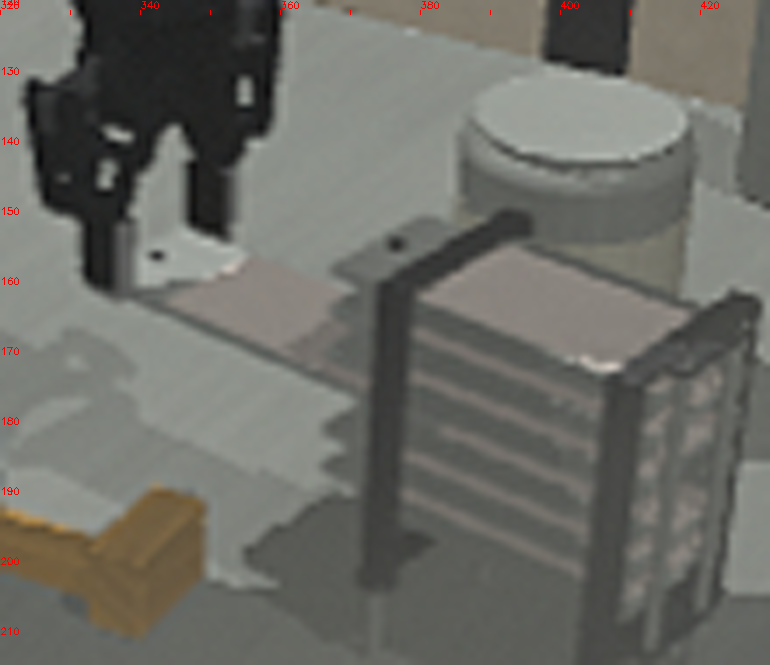

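Emit:
{"name": "apply_moves", "arguments": {
  "targets": [
    [[0.2,-6,0],0,45],
    [[0.2,-6,0],0,45],
    [[0.2,-6,0],0,45],
    [[0,0,0],0,45]
  ]
}}

```text
clock: 20.5
eef_pos: [476.1, 224.5, 106.1]
tool_rot: [-1.616, 1.541, -0.199]
force: [1.3, 0.5, -0.1]
width: 57.6
```

```bash
python3 -c "
from h import *
pose()"
```

```text
t 20.5 p [476.1 224.5 106.1] jawdeg 81.2 xax [ 0.029 -0.006 -1.   ] F [ 1.3  0.5 -0.1] w 57.63798326067821 q [-0.63  0.64  0.19  2.   -0.2   0.5   1.11]
```

Emit:
{"name": "apply_moves", "arguments": {
  "targets": [
    [[0.2,-7,0],0,45],
    [[0.2,-7,0],0,45],
    [[0.2,-7,0],0,45],
    [[0,0,0],0,45]
  ]
}}

```text
clock: 21.0
eef_pos: [498.5, 221.0, 106.0]
tool_rot: [-1.62, 1.541, -0.202]
force: [-0.2, 0.1, -0.3]
width: 57.8
```

```bash
python3 lat.py 20 116 207 213 245; python3 -c "
from h import *
a,d=eyes.get_image('scene');crop(a,320,120,110,95,7,'s20.png')"
```

```text
t 21.05 p [498.  221.1 106. ] jawdeg 81.21 xax [ 0.03 -0.01 -1.  ] F [-1.2  1.  -0.5] w 57.553310681962586 q [-0.61  0.66  0.19  1.95 -0.19  0.53  1.13]
rack yaw -8.374922735234408 w 60.33525956374037 panel yaw 25.660749537554544 w 28.320929142572336
panel mean 533.8763117543227 200.1189914460239 rack line there (fit) 216.23293228480702 (8deg) 215.4161327888447
```

View pics/s20.png

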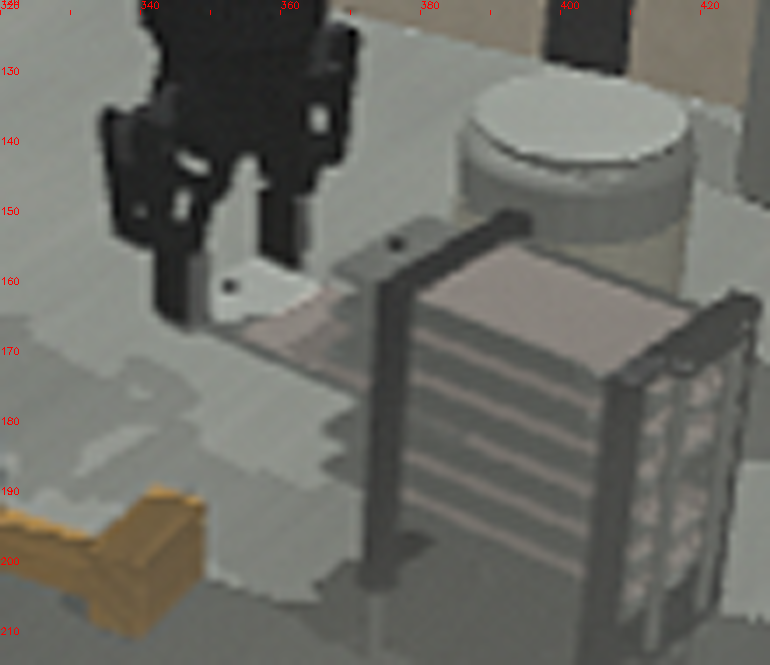

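View pics/t20.png

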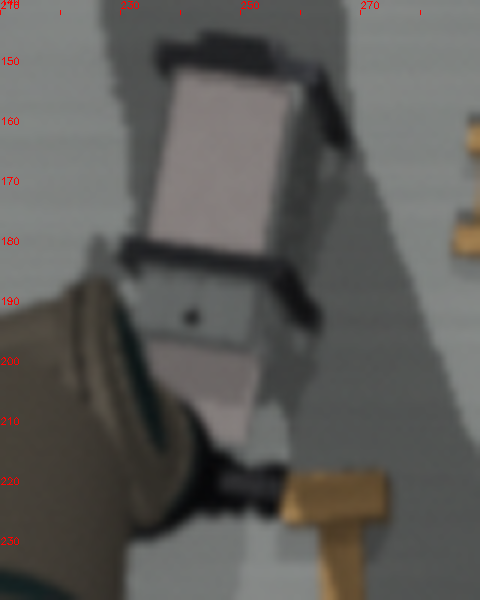

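Emit:
{"name": "apply_moves", "arguments": {
  "targets": [
    [[0.2,-8,0],0,45],
    [[0.2,-8,0],0,45],
    [[0.2,-8,0],0,45],
    [[0,0,0],0,45]
  ]
}}

```text
clock: 21.6
eef_pos: [523.0, 217.3, 106.0]
tool_rot: [-1.628, 1.542, -0.21]
force: [-0.3, -0.7, -0.2]
width: 57.5
```

Emit:
{"name": "apply_moves", "arguments": {
  "targets": [
    [[0.2,-7,0],0,45],
    [[0.2,-7,0],0,45],
    [[0.2,-7,0],0,45],
    [[0,0,0],0,45]
  ]
}}

```text
clock: 22.1
eef_pos: [545.1, 213.8, 105.9]
tool_rot: [-1.635, 1.542, -0.217]
force: [-0.4, 0.4, -0.3]
width: 57.6
```

```bash
python3 -c "
from h import *
pose()
a,d=eyes.get_image('scene');crop(a,320,120,110,95,7,'s21.png')"
```

```text
t 22.1 p [545.1 213.8 105.9] jawdeg 81.24 xax [ 0.028 -0.006 -1.   ] F [-0.4  0.4 -0.3] w 57.638736756535174 q [-0.55  0.7   0.19  1.84 -0.18  0.6   1.16]
```

View pics/s21.png

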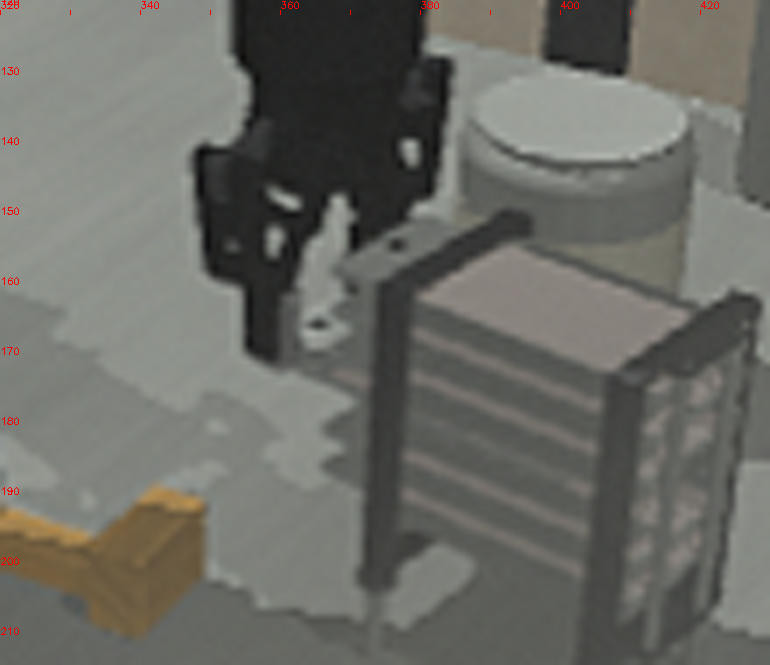

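Emit:
{"name": "apply_moves", "arguments": {
  "targets": [
    [[2,0,0],0,45],
    [[2,0,0],0,45],
    [[0,0,0],0,45]
  ]
}}

```text
clock: 22.52
eef_pos: [543.9, 214.1, 101.4]
tool_rot: [-1.652, 1.544, -0.233]
force: [-0.3, -0.3, -0.7]
width: 57.6
```

```bash
python3 -c "
from h import *
pose()"
```

```text
t 22.525 p [543.9 214.1 101.4] jawdeg 81.29 xax [ 0.026 -0.006 -1.   ] F [-0.3 -0.3 -0.7] w 57.59452056077169 q [-0.55  0.71  0.18  1.84 -0.19  0.59  1.16]
```

Lowered 4.5 mm without contact; release gently.

Emit:
{"name": "apply_moves", "arguments": {
  "targets": [
    [[1,0,0],0,45],
    [[0,0,0],0,61],
    [[0,0,0],0,66],
    [[0,0,0],0,74],
    [[0,0,0],0,74]
  ]
}}

```text
clock: 23.15
eef_pos: [544.3, 214.3, 100.8]
tool_rot: [-1.627, 1.543, -0.208]
force: [0.0, -0.1, 0.1]
width: 74.0
```

```bash
python3 -c "
from h import *
pose()
a,d=eyes.get_image('scene');crop(a,320,120,110,95,7,'s22.png')"
```

```text
t 23.15 p [544.3 214.3 100.8] jawdeg 81.3 xax [ 0.027 -0.006 -1.   ] F [ 0.  -0.1  0.1] w 74.0487895492169 q [-0.55  0.71  0.18  1.84 -0.19  0.59  1.16]
```

View pics/s22.png

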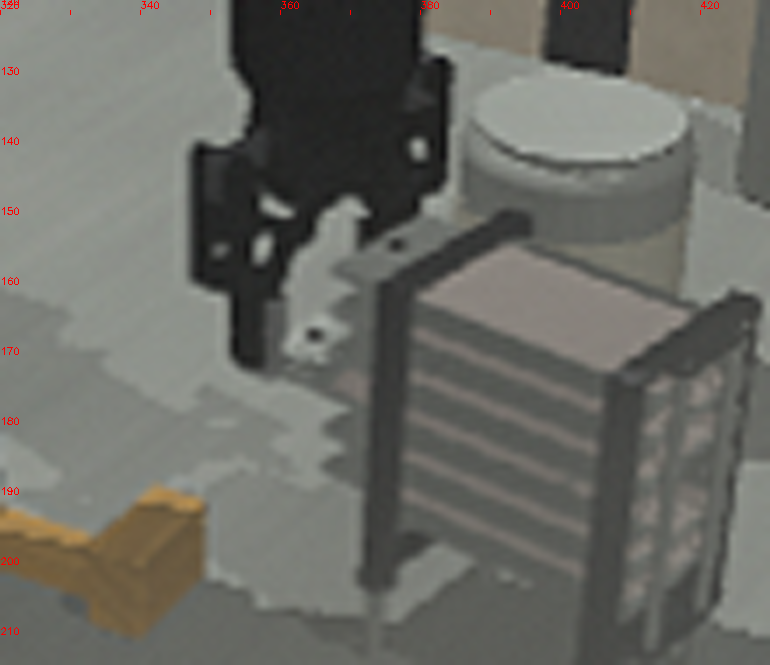

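Emit:
{"name": "apply_moves", "arguments": {
  "targets": [
    [[0,10,0],0,78],
    [[0,20,0],0,78],
    [[0,15,0],0,40],
    [[0,0,0],0,0],
    [[0,0,0],0,0],
    [[0,0,0],0,0],
    [[0,0,0],0,0]
  ]
}}

```text
clock: 24.08
eef_pos: [498.6, 221.4, 99.7]
tool_rot: [-1.605, 1.542, -0.186]
force: [-0.3, 0.1, 0.6]
width: -0.2
```

```bash
python3 -c "
from h import *
pose()
a,d=eyes.get_image('scene');b,e=eyes.get_image('top');crop(a,320,120,110,95,7,'s23.png');crop(b,210,140,80,100,6,'t23.png');todo([499,221,104],81.3)"
```

```text
t 24.075 p [498.6 221.4  99.7] jawdeg 81.27 xax [ 0.029 -0.005 -1.   ] F [-0.3  0.1  0.6] w -0.19977168321483196 q [-0.6   0.67  0.18  1.95 -0.2   0.51  1.13]
t 24.175 p [498.4 221.4  99.7] jawdeg 81.27 xax [ 0.028 -0.005 -1.   ] F [-0.6  0.1 -0.1] w -0.024711137884629423 q [-0.6   0.67  0.18  1.95 -0.2   0.51  1.13]
tool shift [-4.3 -0.8 -0.3] ('roll', np.float64(-0.028013278355459192))
```

View pics/s23.png

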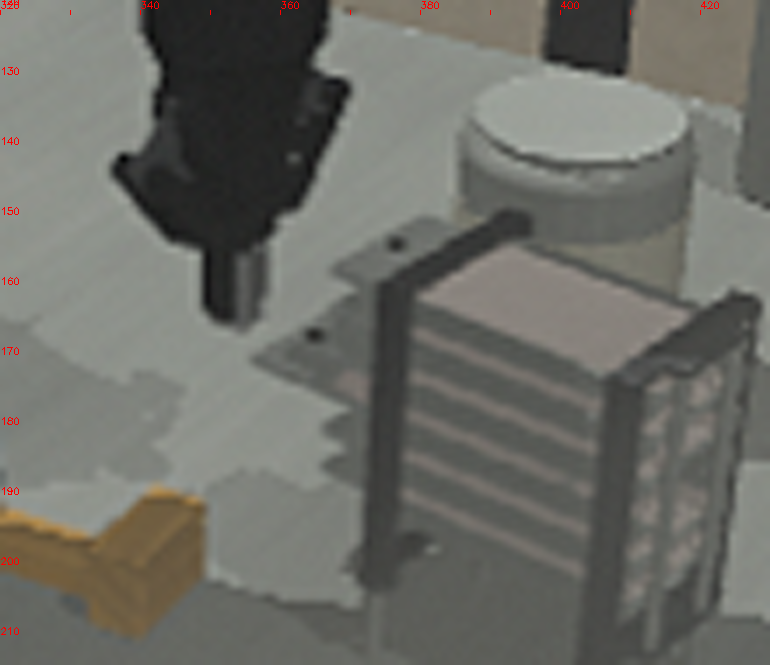

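View pics/t23.png

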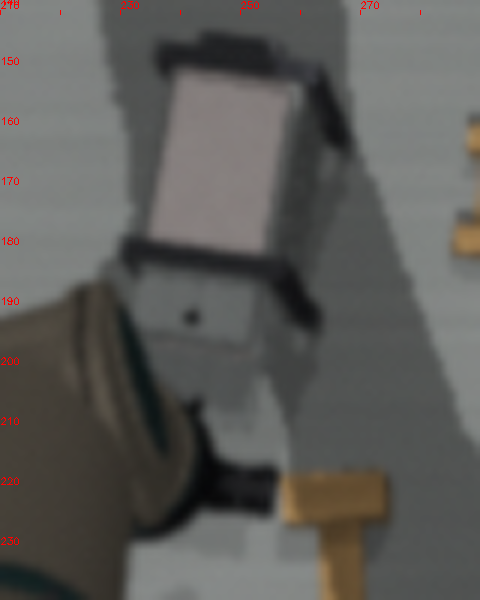

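```bash
python3 -c "
from h import *
np.set_printoptions(suppress=True,precision=1)
h=atz('scene',[(364.6,167.3)],110.3)+[.5,2.4,0]
f=lambda a,b:(320+(a+.5)/7-.5,120+(b+.5)/7-.5)
g=atz('scene',[f(396,243)],164.3)+[.5,2.4,0]
print(h,g); u=np.array([np.cos(np.radians(8.7)),-np.sin(np.radians(8.7))]);print((g-h)[0,:2]@u,'p',pose()[0][:2]@u,'hole-p',h[0,:2]@u-pose(0)[0][:2]@u)
"
```

```text
[[542.9 214.4 110.3]] [[579.6 210.2 164.3]]
t 24.175 p [498.4 221.4  99.7] jawdeg 81.27 xax [ 0. -0. -1.] F [-0.6  0.1 -0.1] w -0.024711137884629423 q [-0.6  0.7  0.2  1.9 -0.2  0.5  1.1]
36.86929709838969 p 459.1754604124399 hole-p 45.06364401039548
```

Emit:
{"name": "apply_moves", "arguments": {
  "targets": [
    [[-5.5,0,0],0,0],
    [[0.3,-10,0],0,0],
    [[0.3,-8,0],0,0],
    [[0.2,-6,0],0,0],
    [[0.2,-6,0],0,0]
  ]
}}

```text
clock: 24.8
eef_pos: [530.1, 216.4, 105.5]
tool_rot: [-1.609, 1.542, -0.191]
force: [-0.6, -0.3, 0.4]
width: -0.2
```

```bash
python3 -c "
from h import *
pose()"
```

```text
t 24.8 p [530.1 216.4 105.5] jawdeg 81.25 xax [ 0.029 -0.006 -1.   ] F [-0.6 -0.3  0.4] w -0.24243479902248383 q [-0.57  0.69  0.19  1.88 -0.19  0.57  1.15]
```

Emit:
{"name": "apply_moves", "arguments": {
  "targets": [
    [[0.2,-6,0],0,0],
    [[0.2,-6,0],0,0],
    [[0,0,0],0,0]
  ]
}}

```text
clock: 25.18
eef_pos: [543.1, 214.2, 105.2]
tool_rot: [-1.617, 1.542, -0.199]
force: [-0.1, -0.3, 0.6]
width: -0.0
```

```bash
python3 -c "
from h import *
pose()
a,d=eyes.get_image('scene');crop(a,340,120,90,80,8,'s24.png')"
```

```text
t 25.175 p [543.1 214.2 105.2] jawdeg 81.23 xax [ 0.028 -0.006 -1.   ] F [-0.1 -0.3  0.6] w -0.04665470565581432 q [-0.55  0.7   0.19  1.85 -0.19  0.59  1.16]
```

View pics/s24.png

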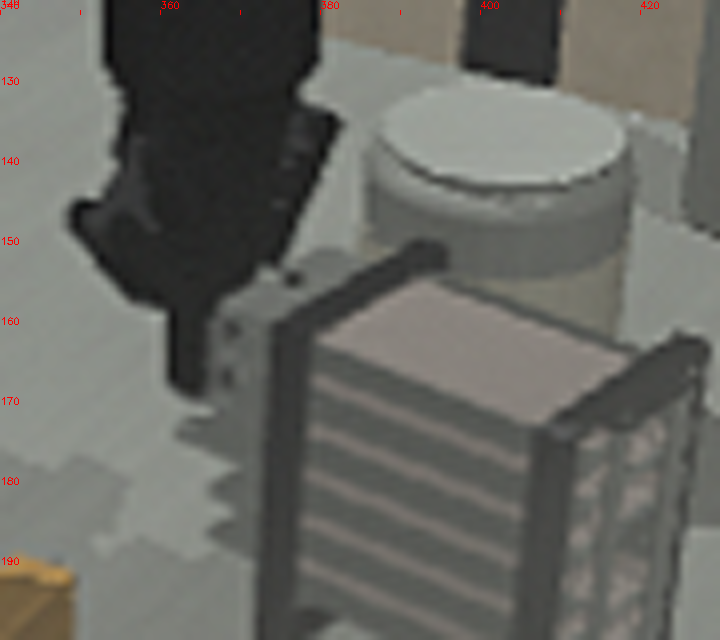

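```bash
python3 -c "
from h import *
a,d=eyes.get_image('scene')
o=cv2.imread('pics/scene16.png')
def z(i): return np.clip(cv2.resize(i[145:195,355:390],None,fx=11,fy=11,interpolation=cv2.INTER_CUBIC).astype(float)*1.5,0,255).astype(np.uint8)
cv2.imwrite('pics/cmp.png',np.hstack([z(o),z(a)]))"
```

```text
(no output)
```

View pics/cmp.png

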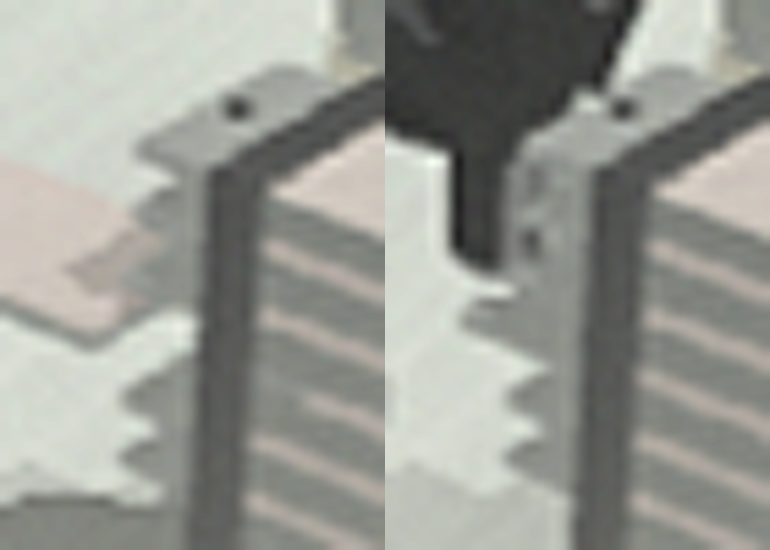

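Emit:
{"name": "apply_moves", "arguments": {
  "targets": [
    [[0.1,-4,0],0,0],
    [[0.1,-4,0],0,0],
    [[0,0,0],0,0]
  ]
}}

```text
clock: 25.65
eef_pos: [550.5, 213.2, 105.1]
tool_rot: [-1.627, 1.543, -0.209]
force: [-0.1, -0.1, -0.4]
width: -0.2
```

```bash
cat > cm.py <<'E'
from h import *
import sys
pose()
a,d=eyes.get_image('scene')
o=cv2.imread('pics/scene0.png')
def z(i): return np.clip(cv2.resize(i[145:195,355:390],None,fx=11,fy=11,interpolation=cv2.INTER_CUBIC).astype(float)*1.5,0,255).astype(np.uint8)
cv2.imwrite(f'pics/cmp{sys.argv[1]}.png',np.hstack([z(o),z(a)]))
E
python3 cm.py 2
```

```text
t 25.65 p [550.5 213.2 105.1] jawdeg 81.28 xax [ 0.027 -0.006 -1.   ] F [-0.1 -0.1 -0.4] w -0.19787151116813367 q [-0.54  0.71  0.19  1.83 -0.18  0.6   1.17]
```

View pics/cmp2.png

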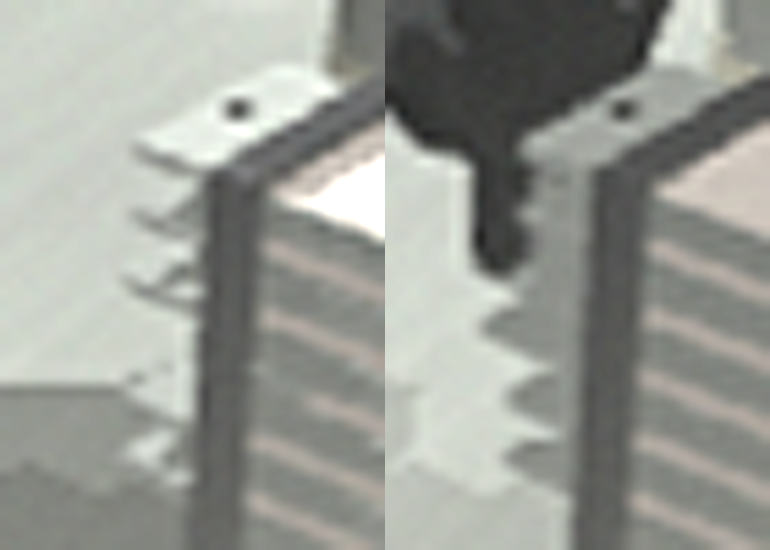

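Emit:
{"name": "apply_moves", "arguments": {
  "targets": [
    [[0.1,-4,0],0,0],
    [[0.1,-3,0],0,0],
    [[0,0,0],0,0]
  ]
}}

```text
clock: 26.08
eef_pos: [557.5, 212.2, 105.1]
tool_rot: [-1.629, 1.544, -0.21]
force: [-0.2, 0.1, -0.6]
width: 0.0
```

```bash
python3 cm.py 3
```

```text
t 26.075 p [557.5 212.2 105.1] jawdeg 81.29 xax [ 0.027 -0.006 -1.   ] F [-0.2  0.1 -0.6] w 0.009266925834697187 q [-0.54  0.71  0.19  1.81 -0.18  0.62  1.17]
```

View pics/cmp3.png

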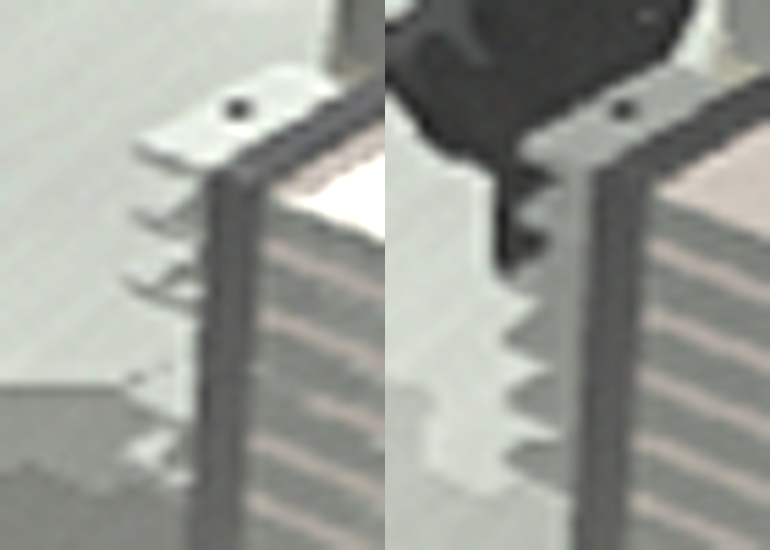

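Emit:
{"name": "apply_moves", "arguments": {
  "targets": [
    [[0,-1.5,0],0,0],
    [[0,0,0],0,0]
  ]
}}

```text
clock: 26.38
eef_pos: [558.5, 212.1, 105.1]
tool_rot: [-1.637, 1.544, -0.218]
force: [0.6, 0.3, 0.2]
width: -0.1
```

Emit:
{"name": "apply_moves", "arguments": {
  "targets": [
    [[0,-1.5,0],0,0],
    [[0,0,0],0,0]
  ]
}}

```text
clock: 26.62
eef_pos: [559.0, 211.9, 104.9]
tool_rot: [-1.66, 1.546, -0.241]
force: [-0.4, -0.2, -0.6]
width: 0.0
```

```bash
python3 cm.py 4
```

```text
t 26.625 p [559.  211.9 104.9] jawdeg 81.32 xax [ 0.024 -0.006 -1.   ] F [-0.4 -0.2 -0.6] w 0.038485010740906184 q [-0.53  0.71  0.18  1.8  -0.18  0.62  1.17]
```

View pics/cmp4.png

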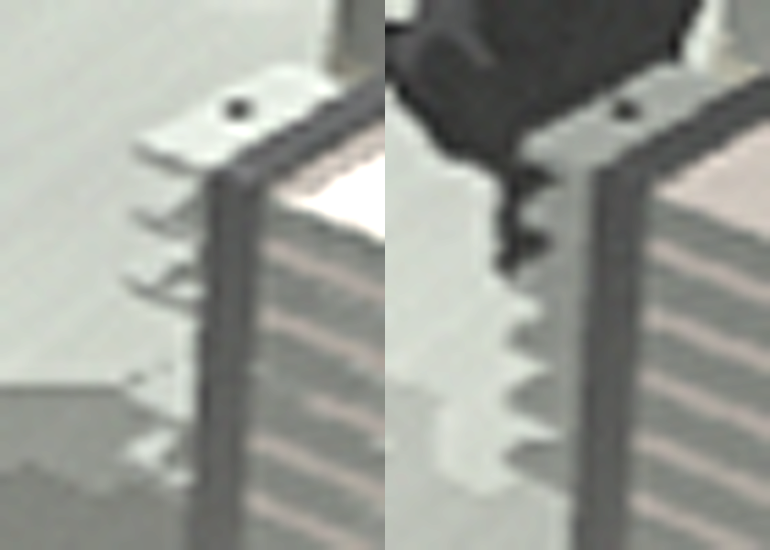

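Emit:
{"name": "apply_moves", "arguments": {
  "targets": [
    [[0,-2.5,0],0,0]
  ]
}}

```text
clock: 26.8
eef_pos: [559.6, 211.8, 104.7]
tool_rot: [-1.715, 1.55, -0.296]
force: [-8.6, 1.4, 4.0]
width: 0.2
```

Emit:
{"name": "apply_moves", "arguments": {
  "targets": [
    [[0,4,0],0,0],
    [[0,12,0],0,0],
    [[0,25,0],0,0],
    [[0,40,0],0,0],
    [[0,0,0],0,0]
  ]
}}

```text
clock: 27.42
eef_pos: [478.0, 224.3, 103.2]
tool_rot: [-1.63, 1.545, -0.211]
force: [0.0, 0.4, -0.7]
width: 0.4
```

```bash
python3 cm.py 5; python3 -c "
from h import *
b,e=eyes.get_image('top');cv2.imwrite('pics/top25.png',b);crop(b,225,145,50,65,9,'t25.png')"
```

```text
t 27.425 p [478.  224.3 103.2] jawdeg 81.32 xax [ 0.025 -0.005 -1.   ] F [ 0.   0.4 -0.7] w 0.358031903334563 q [-0.63  0.65  0.18  1.99 -0.2   0.5   1.11]
```

View pics/cmp5.png

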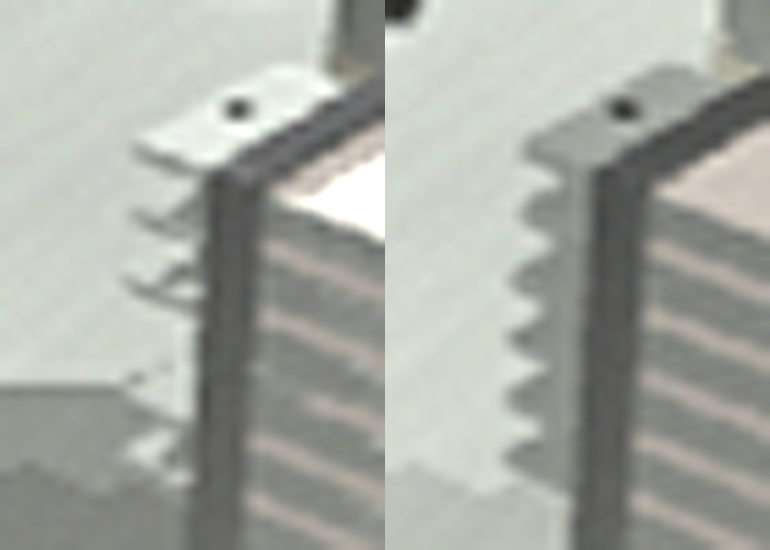

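View pics/t25.png

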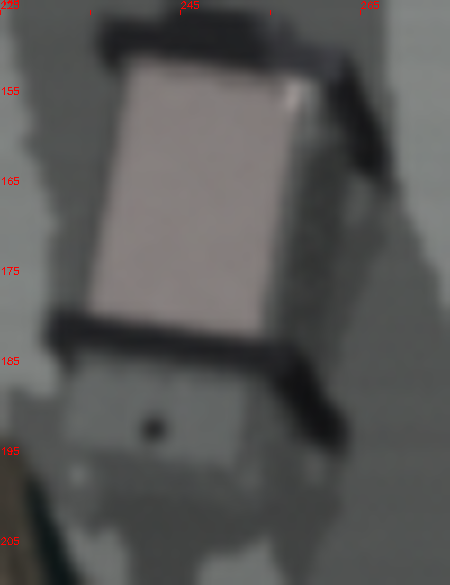

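```bash
python3 -c "
from h import *
a,d=eyes.get_image('scene');cv2.imwrite('pics/final.png',a);pose();print(ctrl.finish_job())"
```

```text
t 27.575 p [482.9 223.7 103.7] jawdeg 81.14 xax [ 0.03  -0.005 -1.   ] F [-0.1  0.4 -0.1] w -0.22856697522611472 q [-0.62  0.65  0.19  1.99 -0.2   0.5   1.12]
the job is handed in; nothing more can be done
None
```

The sprayed panel is in the rack's third slot from the bottom. In the last camera view its tail lines up with the other five at even spacing. The job was handed in at 27.6 s, and no verdict was reported.

- **Easel to rest:** I slid the panel up the slope out of the pocket and carried it to the middle-sized rest. I lowered it until the rest pivoted it flat, coated face up, and opened the fingers. The panel lay released for about 0.4 s before I lifted away, with wrist force reading about zero.
- **Extra step:** The wrist was close to its joint limit when reaching for the tail. I slid the panel about 27 mm further along the rest, let go, and then took it by its bare tail.
- **Rest to rack:** I lined the panel up with the rack in the top camera and slid it in about 87 mm without any contact force. I then let go and pushed the tail home with the closed fingers until the wrist read about 9 N against a stop.

**Last checks:** The dry panels looked unmoved, and the top one's hole stayed at the same pixel. The gripper was clear and nothing had touched the tin or cup. I did not measure the panel's side-to-side centring in the slot after the final push. I judged that only from the line of tail corners.

**Disagreement:** The two cameras differed by about 5 mm in y. I corrected this with the robot's base bolts and a view of the fingers.

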